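# Hang the lanterns on the cafe's lift rail

## Robot

A 6-joint arm with a two-finger parallel gripper is mounted at the origin on the work surface. World frame = base frame: x ahead of the robot, y to its left, z up, the work surface at z = 0. Lengths are in m, angles in degrees, forces in N, time in s.
With the tool pointing down it reaches from about 0.275 to 0.85 m from the base axis. Payload 5.2 kg.
Tool frame: the origin (TCP) lies midway between the tips of the shut fingers; the grasp point (between the pads) lies 19 mm behind it (r.grasp_offset is the z of the grasp point in the tool frame, in m); z points along the fingers, y is the direction in which the jaws open and shut (so a half turn about z gives the same grasp; the last joint's range is limited). The gripper opens to 85 mm and grips with 20 to 120 N. Pads are 22 mm wide; open, the fingers measure 114 mm over their backs; the gripper's body (76 mm by 85 mm) begins 54 mm behind the grasp point. The pads swing forward as they close: fully open they stand 13 mm farther back than shut.
Start: joints at [-79.114, 14.817, 87.949, -0, 77.235, -11.62], TCP at [0.211, -0.508, 0.231] pointing down, gripper open.
Joint ranges: [-179.93, 179.93], [-52.35, 119.4], [10.71, 147.94], [-69.91, 249.91], [12.55, 155.21], [-178.61, 178.61]. Speed limits (degrees/s): [147.25, 147.25, 180, 180, 180, 180].

## Interface

Orientations are given as a 3x3 rotation matrix whose columns are the frame's x, y, z axes.
In Python, from rig import r gives the robot as it stands. The module is installed in compiled form; this text tells all that it offers.
- The arm moves only by the shell command python3 -m creep 'ROWS' [FORCE]. ROWS is JSON, a list of rows, each a list of 7 numbers: the finger opening in cm, from 0 to 8.54, then the shift along the tool's x, y, z in cm, then the turn, a rotation vector about the tool's x, y, z in degrees. In form: [[grip, tx, ty, tz, wx, wy, wz], ...]. A call has 1 to 8 rows; each row is the pose to reach, as a shift and turn from the pose commanded when the call began, along the tool's axes at that moment; what a row does not reach only later rows make up. A row lasts 1/8 s, in which the tool goes at most 62.5 mm and 10.7 degrees, less where a joint would pass 70% of its speed; a pose out of reach is approached as far as the arm can. A call with a gripper value outside its range is refused whole. The fingers move at their own pace and stop on an object; FORCE is the grip in N (left out, the last holds). Time passes only in rows, so rows that repeat a pose let the fingers close. It gives the time, the measured TCP pose, the force and the opening at its end, in the units of the state.
- r.observe(): the state, without advancing time (a new reading comes with each control period).
- r.grab_frame(name): name is "side" or "top"; returns the picture (480x640x3 uint8, red, green, blue); there is no depth.
- r.camera_info(name): a dict with "intrinsics" (3x3 intrinsics, pixels), "distortion" ([k1, k2, p1, p2, k3] as OpenCV has them; the pictures are not rectified), "extrinsics" (4x4, takes a point from world to camera coordinates). Camera axes: x right, y down, z forward; pixel columns grow to the right and rows downward; lengths in m; the calibration is good to about 2 mm. A picture is of the moment at which its call begins. camera_info takes no time and is no camera call.
- r.job_done(): hands the job in, once; it reports no verdict.
The state is a dict: "time": time; "joint_pos": joint angles; "qvel": joint speeds; "tau": joint torques, N m; "eef_pos": TCP position; "eef_rot": TCP orientation; "contact_force": force on the tool from outside, world axes, zero at the start; "wrist_torque": the same for the moment, N m; "opening": opening from 0.0 (shut) to 1.0 (fully open).
Only numpy, scipy, OpenCV 4.12 (cv2) and the standard library are available. Lean on these libraries where they do the work, as an engineer would, in place of code of your own. Each camera call takes 0.05 s, during which the arm holds its last target.

## Task

Put the cafe's table lanterns away on the lift rail: flip the winch's pawl lever to release, let the crank turn back slowly under the load until the rail is fully down, without ever letting the rail run away, and hang every lantern standing on the counter by its handle, each about the middle of a peg of its own. Then set the pawl lever fully back to engaged, wind the rail back up to its starting height and leave it held there by the pawl, with all the lanterns hanging from it (a little swing does not matter) and nothing else on the counter disturbed.

Things in the scene. Friction and masses are not known exactly. Their poses are not given: they have to be found in the camera images.
- hoist: lantern hoist, fixed: a 0.42 m rack mast on a base plate, joined by low shaft covers (52 mm high) to a grey winch gearbox 70 mm high. Origin: foot of the mast at counter height; x points away from the robot (yaw up to 0.1 either way). Vertical winch axis at (-0.200, -0.290) in this frame, vertical pivot of the pawl lever at (-0.252, -0.335), front face of the rail at x = -0.093.
- rail (a joint): drop of the rail in m: 0 = raised (as at the start), grows downwards, 0.120 = fully down on its stop; upper stop at -0.014. The rail (2 kg) is geared to the crank: 0.020 m of drop per rad of crank. Let go with the pawl out it runs down at 0.15 m/s.
- crank (a joint): crank angle in rad: 0 at the start, grows anticlockwise from above as the rail goes down, 6.0 = fully down. Wind up clockwise, back to 0 (upper stop -0.7). The load turns it anticlockwise with 0.4 to 0.6 Nm (7 to 10 N at the knob): hold it while the pawl is out. 12 ratchet teeth: engaged, the pawl holds at about 0 plus multiples of 0.524 rad; let go between, it drops back to the next tooth below.
- crank_grip (a point): middle of the crank's upright knob: a black cylinder 22 mm in diameter, 46 mm tall, spinning freely on its pin (its yaw means nothing); this point is 125 mm above the counter, 24 mm above the crank arm. It runs on a level circle of 60 mm radius about point winch_axis.
- winch_axis (a point): point on the vertical winch axis, 125 mm above the counter, level with the knob's grip point
- pawl_lever (a joint): lever that carries the pawl through a spring, rad, grows anticlockwise from above: 0 = engaged (also at the start), 0.8 = released; stays where left (3 N at its post). Released under load, the pawl stays caught on its tooth until the crank is wound up 0.1 to 0.2 rad, then springs clear, and only the hand on the crank holds the rail. Set back to 0, the crank winds up freely but cannot turn back.
- lever_grip (a point): grip point of the pawl lever's upright black round post, 14 mm in diameter, 84 to 124 mm above the counter; this point is 108 mm above the counter, on a 58 mm arm about the lever's pivot
- peg1 (a point): point on the axis of the right (-y) peg of the rail, 34 mm in front of the rail's face; axes as the hoist's. Steel peg, 10 mm in diameter, 72 mm long, level, pointing to the hoist's -x (to the robot), with an 18 mm knob at its tip 38 mm in front of this point (knob's top 11 mm above the peg's axis). Pegs 120 mm apart, 290 mm above the counter with the rail raised, 170 mm when down.
- peg2 (a point): point on the axis of the middle peg of the rail, 34 mm in front of the rail's face; axes as the hoist's. Steel peg, 10 mm in diameter, 72 mm long, level, pointing to the hoist's -x (to the robot), with an 18 mm knob at its tip 38 mm in front of this point (knob's top 11 mm above the peg's axis). Pegs 120 mm apart, 290 mm above the counter with the rail raised, 170 mm when down.
- peg3 (a point): point on the axis of the left (+y) peg of the rail, 34 mm in front of the rail's face; axes as the hoist's. Steel peg, 10 mm in diameter, 72 mm long, level, pointing to the hoist's -x (to the robot), with an 18 mm knob at its tip 38 mm in front of this point (knob's top 11 mm above the peg's axis). Pegs 120 mm apart, 290 mm above the counter with the rail raised, 170 mm when down.
- lantern1: LED table lantern, aluminium, 56 x 56 mm, 132 mm tall over all, 0.22 kg. Origin: centre of its underside. Above its 76 mm high roof stands a rigid handle: its top bar runs along the lantern's y, 60 mm long, 10 mm thick (x), 14 mm high (118 to 132 mm above the underside); the opening below, 44 mm wide and 42 mm high, looks along the lantern's x. Two or three of the four lanterns are present.
- lantern1_eye (a point): middle of the underside of the top bar of lantern1's handle, 118 mm above its underside; axes as the lantern's
- lantern2: another lantern, the same as lantern1
- lantern2_eye (a point): middle of the underside of the top bar of lantern2's handle, 118 mm above its underside; axes as the lantern's
- lantern3: another lantern, the same as lantern1
- lantern3_eye (a point): middle of the underside of the top bar of lantern3's handle, 118 mm above its underside; axes as the lantern's
- lantern4: another lantern, the same as lantern1
- lantern4_eye (a point): middle of the underside of the top bar of lantern4's handle, 118 mm above its underside; axes as the lantern's
- mug: white ceramic mug, 85 mm tall; a bystander, loose, to be left alone. Origin: centre of its underside
- jug: small steel jug, 75 mm tall; a bystander, loose, to be left alone. Origin: centre of its underside
- jar: glass jar with wooden cap, 100 mm tall; a bystander, loose, to be left alone. Origin: centre of its underside
- tin: aluminium can with paper label, 110 mm tall; a bystander, loose, to be left alone. Origin: centre of its underside
- coffee_bag: upright brown coffee bag, 60 x 90 x 160 mm; a bystander, loose, to be left alone. Origin: centre of its underside
- tamper: steel coffee tamper, 82 mm tall; a bystander, loose, to be left alone. Origin: centre of its underside
Mind the look-alikes: they are no part of the job. What is shaped like the lantern2 but red is not meant. Leave any green look-alike of the lantern3 alone.

How it is judged:
By the outcome, as a careful person would: the job done as asked, in the order asked, and still so for the second after the job is handed in, with the robot touching nothing.
Of lantern1, lantern2, lantern3, lantern4 only 2 to 3 are there at a start; the rules pass over those that are not, and their reading is None.
At some moment in a run one of lantern1, lantern2, lantern3, lantern4 may be knocked a few centimetres aside while the robot is not near it.
It also fails if it takes over 210 s, if anything falls off the work surface, if the arm or the gripper's body presses on something with over 40 N, if the wrist force passes 120 N, or if a joint passes its speed limit or range.

## Working session

There is one attempt and no reset: what is moved stays moved. The work goes in short steps, Python scripts to look and compute and a shell command to move; the robot and the scene stay as the last step left them, time stands still between calls to the robot, and variables do not carry over. Pictures are saved under pics/ and viewed, and the job is handed in when it is done.

```bash
mkdir -p pics; ls; python3 - <<'E'
from rig import r
import cv2,numpy as np
np.set_printoptions(precision=4,suppress=True)
s=r.observe(); print(s)
for n in("side","top"):
    f=r.grab_frame(n); cv2.imwrite(f"pics/{n}0.png",f[:,:,::-1])
    c=r.camera_info(n); print(n,c["intrinsics"],c["distortion"],c["extrinsics"])
print(r.grasp_offset)
E
```

```text
pics
{'time': 0.0, 'joint_pos': array([-79.1148,  14.8589,  88.014 ,   0.0003,  77.2344, -11.6178]), 'qvel': array([ 0.0052,  0.0408,  0.0368,  0.0473,  0.0726, -0.0181]), 'tau': array([  0.0005, -44.6025, -29.0568,  -0.0004,   0.0116,  -0.    ]), 'eef_pos': array([ 0.2104, -0.5076,  0.2305]), 'eef_rot': array([[ 0.9239,  0.3827, -0.0003],
       [ 0.3827, -0.9239,  0.0018],
       [ 0.0004, -0.0018, -1.    ]]), 'contact_force': array([-0.2256, -0.0046,  0.2166]), 'wrist_torque': array([-0.0262, -0.0364, -0.008 ]), 'opening': 1.0003487027643785}
side [[555.4995   0.     327.2902]
 [  0.     555.4995 246.2789]
 [  0.       0.       1.    ]] [-0.0944  0.      0.      0.      0.    ] [[-0.9976 -0.0685  0.012   0.5346]
 [-0.0485  0.5608 -0.8265  0.1662]
 [ 0.0499 -0.8251 -0.5628  1.3903]
 [ 0.      0.      0.      1.    ]]
top [[433.3057   0.     323.1348]
 [  0.     433.3057 244.4   ]
 [  0.       0.       1.    ]] [0.0301 0.     0.     0.     0.    ] [[ 0.0238 -0.9997 -0.0005 -0.005 ]
 [-0.9871 -0.0234 -0.1585  0.5303]
 [ 0.1584  0.0043 -0.9874  1.1288]
 [ 0.      0.      0.      1.    ]]
-0.0187
```

View pics/side0.png

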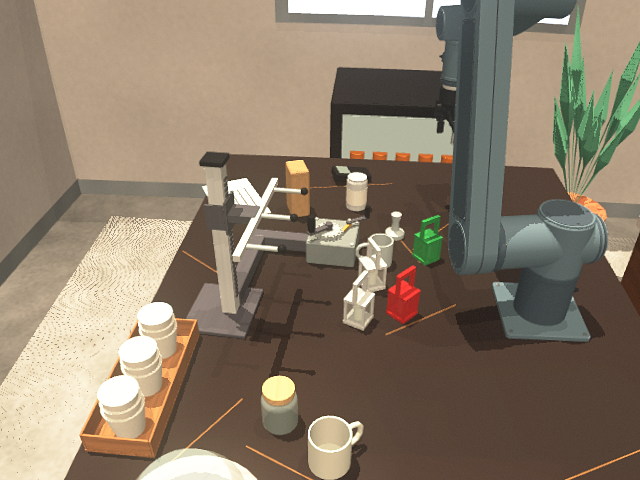

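View pics/top0.png

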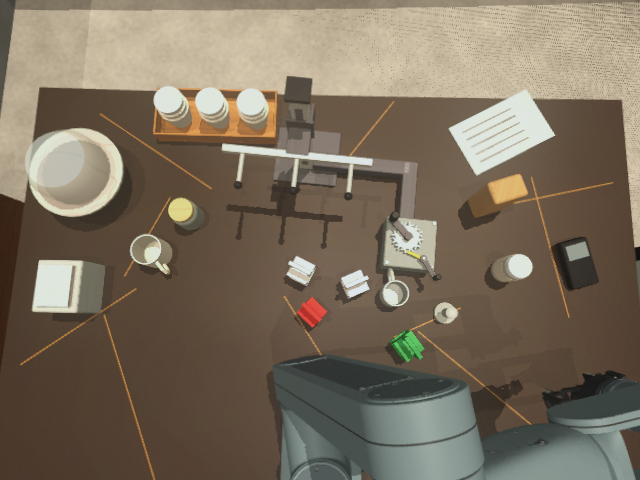

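```bash
cat > h.py <<'E'
from rig import r
import cv2,numpy as np
np.set_printoptions(precision=4,suppress=True)
def K(n):
    c=r.camera_info(n); return np.array(c["intrinsics"]),np.array(c["distortion"]),np.array(c["extrinsics"])
def ray(n,uv):
    k,d,E=K(n); p=cv2.undistortPoints(np.array([[uv]],float),k,d)[0,0]
    R,t=E[:3,:3],E[:3,3]; return -R.T@t, R.T@np.array([p[0],p[1],1.])
def onz(n,uv,z):
    o,d=ray(n,uv); return o+d*(z-o[2])/d[2]
def tri(a,b):
    o1,d1=ray("side",a);o2,d2=ray("top",b); d1=d1/np.linalg.norm(d1);d2=d2/np.linalg.norm(d2)
    A=np.stack([d1,-d2],1); s=np.linalg.lstsq(A,o2-o1,rcond=None)[0]
    p,q=o1+s[0]*d1,o2+s[1]*d2; return (p+q)/2,np.linalg.norm(p-q)
def proj(n,P):
    k,d,E=K(n); return cv2.projectPoints(np.atleast_2d(np.array(P,float)),cv2.Rodrigues(E[:3,:3])[0],E[:3,3],k,d)[0][:,0]
def crop(n,f,x,y,w,h,s,name):
    c=f[y:y+h,x:x+w,::-1]; cv2.imwrite(f"pics/{name}.png",cv2.resize(c,None,fx=s,fy=s,interpolation=cv2.INTER_CUBIC))
E
python3 - <<'E'
from h import *
f=cv2.imread("pics/side0.png")[:,:,::-1]; crop("s",f,210,170,250,170,3.2,"s_c1")
f=cv2.imread("pics/top0.png")[:,:,::-1]; crop("t",f,220,140,240,180,3.3,"t_c1"); crop("t",f,370,200,80,60*2,5,"t_c2")
E
```

```text
(no output)
```

View pics/s_c1.png

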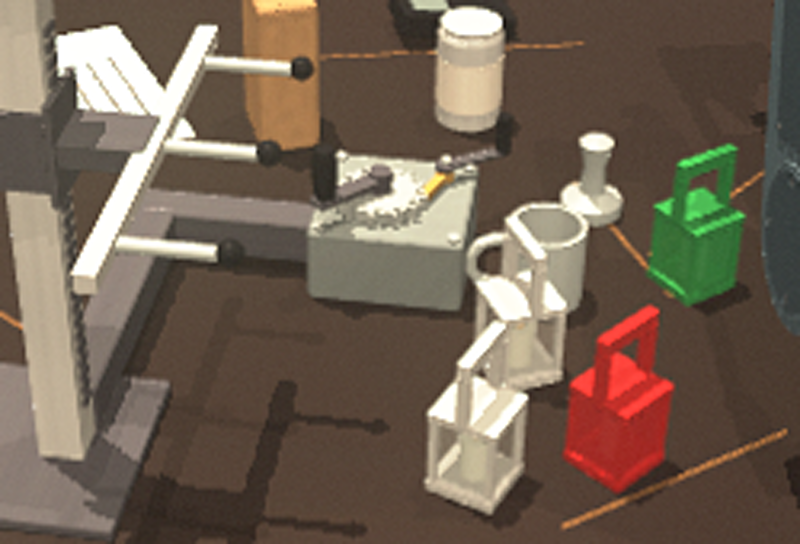

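View pics/t_c1.png

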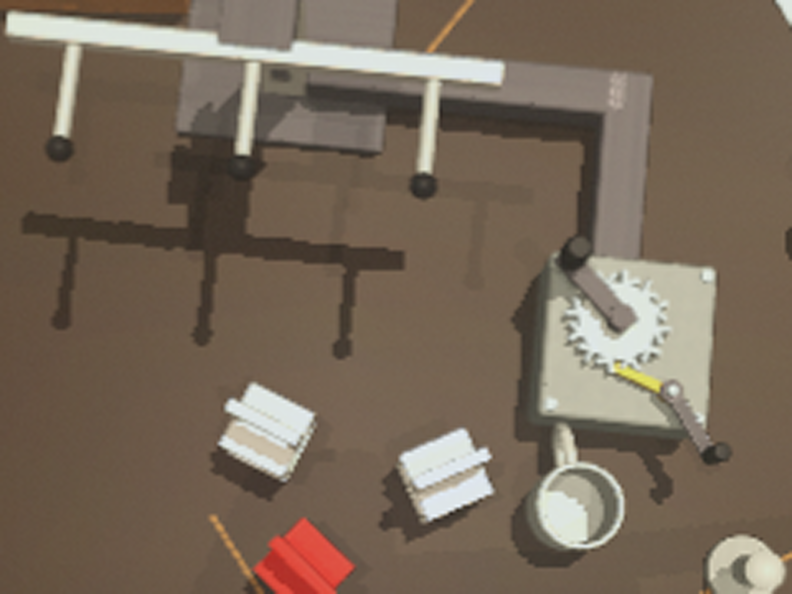

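View pics/t_c2.png

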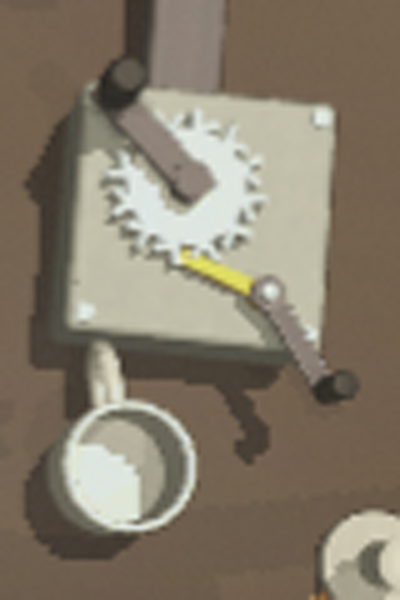

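```bash
python3 - <<'E'
from h import *
def blobs(n,roi,thr=70,mn=8):
    f=cv2.imread(f"pics/{n}0.png"); x,y,w,h=roi; g=f[y:y+h,x:x+w].max(2)
    c,l,s,m=cv2.connectedComponentsWithStats((g<thr).astype(np.uint8))
    for i in range(1,c):
        if s[i,4]>=mn: print(n,m[i]+[x,y],s[i])
blobs("side",(270,180,120,90),45); blobs("top",(225,160,225,130),45)
E
python3 - <<'E'
from h import *
for n,pts in dict(side=[(304,191),(294,217),(281,247),(311,220),(367,211)],top=[(348,196),(293,190),(238,184),(395,216),(437,277)]).items():
    f=cv2.imread(f"pics/{n}0.png")
    for u,v in pts: 
        w=f[v-9:v+10,u-9:u+10].max(2).astype(float); 
        t=w.min()+16; m=w<t
        c,l,s,mm=cv2.connectedComponentsWithStats(m.astype(np.uint8)); i=1+np.argmax(s[1:,4]); print(n,(u,v),w.min(),np.median(w),mm[i]+[u-9,v-9],s[i])
E
```

```text
side (304, 191) 45.0 167.0 [303.4706 191.7647] [ 6  8  6  4 17]
side (294, 217) 50.0 93.0 [295.2449 218.0816] [ 5  6 14  8 49]
side (281, 247) 44.0 85.0 [282.7941 251.0441] [ 0  9 19  8 68]
side (311, 220) 45.0 83.0 [310.6023 223.1705] [ 5  5  8 14 88]
side (367, 211) 43.0 89.0 [367.0204 211.7551] [ 7  5  6 11 49]
top (348, 196) 49.0 115.0 [347.8    196.1429] [ 6  6  7  7 35]
top (293, 190) 47.0 66.0 [290.2525 190.697 ] [ 0  6 16 10 99]
top (238, 184) 50.0 100.0 [237.6667 184.9286] [ 5  7  8  7 42]
top (395, 216) 45.0 116.0 [392.2424 218.2424] [ 4  7  7  8 33]
top (437, 277) 47.0 114.0 [434.9474 277.7368] [ 5  7  6  6 19]
```

```bash
python3 - <<'E'
from h import *
for nm,a,b in [("k1",(304.1,191.2),(348.2,196.1)),("k2",(293.4,217.8),(293.3,190.3)),("k3",(282.2,248.1),(238.2,184.8)),("crank",(311.3,224.1),(394.6,217)),("lever",(367.8,211.6),(437.6,277.2))]:
    print(nm,*tri(a,b))
# gearwheel / crank hub, lever pivot in top view
print("hub", onz("top",(370+195/5,200+180/5),0.1)); print("piv",onz("top",(370+267/5,200+292/5),0.085))
for n in("side","top"): 
    o,_=ray(n,(320,240)); print(n,o)
E
```

```text
k1 [ 0.5969 -0.045   0.291 ] 0.000591432883757607
k2 [0.6076 0.074  0.29  ] 0.00016718827088845752
k3 [0.6159 0.1933 0.292 ] 0.0009687213386581394
crank [ 0.5923 -0.1726  0.1215] 8.210198578128572e-05
lever [ 0.442  -0.2832  0.1035] 0.003169827471261967
hub [ 0.5482 -0.2129  0.1   ]
piv [ 0.4929 -0.2525  0.085 ]
side [0.472  1.0905 0.9135]
top [0.3448 0.0026 1.1986]
```

```bash
cat >> h.py <<'E'
X=np.array([.9968,-.0796,0]);Y=np.array([.0796,.9968,0]);O=np.array([.7713,.061,0])
AX=O-.2*X-.29*Y; PV=O-.252*X-.335*Y
def hp(x,y,z=0): return O+x*X+y*Y+np.array([0,0,z])
def st():
    s=r.observe(); return s
def togo(*Ps):
    s=st(); print("t %.2f pos"%s["time"],s["eef_pos"],"F",s["contact_force"],"open %.3f"%s["opening"], "xang %.1f"%np.degrees(np.arctan2(s["eef_rot"][1,0],s["eef_rot"][0,0])))
    for P in Ps: print("  to",np.array(P),"-> cm",(s["eef_rot"].T@(np.array(P)-s["eef_pos"])*100).round(2))
E
python3 - <<'E'
from h import *
print("AX",AX,"PV",PV)
cr=np.array([.5923,-.1726])-AX[:2]; print(np.linalg.norm(cr),np.degrees(np.arctan2(cr[1],cr[0])))
lv=np.array([.442,-.2832])-PV[:2]; print(np.linalg.norm(lv),np.degrees(np.arctan2(lv[1],lv[0])))
a=np.radians(210.5)
P=PV+.058*np.array([np.cos(a),np.sin(a),0])
togo([P[0],P[1],.2],[P[0],P[1],.093])
f=lambda x,y,z: onz("top",(220+x/3.3,140+y/3.3),z)
print("A bar",f(228,403,.132),f(297,442,.132)); print("B bar",f(405,478,.132),f(490,455,.132))
print("mug",onz("top",(395,293),.08),"red",onz("top",(312,313),.1),"green",onz("top",(407,346),.1),"tamper",onz("top",(446,313),.08),"jar",onz("top",(517,267),.1))
E
```

```text
AX [ 0.5489 -0.2122  0.    ] PV [ 0.4934 -0.2529  0.    ]
0.058751526278046626 42.31514854409926
0.05971680203761747 -149.47479504471784
t 0.10 pos [ 0.2105 -0.5076  0.2306] F [ 0.0036 -0.5526  0.526 ] open 1.000 xang 22.5
  to [ 0.4435 -0.2823  0.2   ] -> cm [ 30.15 -11.89   3.09]
  to [ 0.4435 -0.2823  0.093 ] -> cm [ 30.15 -11.88  13.79]
A bar [0.4695 0.0905 0.132 ] [0.4414 0.0379 0.132 ]
B bar [ 0.4165 -0.0432  0.132 ] [ 0.4351 -0.1063  0.132 ]
mug [ 0.4024 -0.1798  0.08  ] red [0.3466 0.0311 0.1   ] green [ 0.2721 -0.2056  0.1   ] tamper [ 0.3551 -0.3089  0.08  ] jar [ 0.4748 -0.4845  0.1   ]
```

```bash
python3 -m creep '[[4,4,-1.5,0,0,0,0],[4,8.5,-3.5,0.5,0,0,0],[4,13,-5,1,0,0,0],[4,17.5,-7,1.5,0,0,0],[4,22,-8.7,2,0,0,0],[4,26,-10.3,3,0,0,0],[4,29,-11.5,3,0,0,0],[4,30.1,-11.9,3,0,0,0]]' 25; python3 - <<'E'
from h import *
a=np.radians(210.5)
P=PV+.058*np.array([np.cos(a),np.sin(a),0])
togo([P[0],P[1],.093])
for n in("side","top"):
    f=r.grab_frame(n); cv2.imwrite(f"pics/{n}1.png",f[:,:,::-1])
E
```

```text
time: 1.1
eef_pos: [0.4438, -0.2814, 0.2008]
eef_rot: [[0.923, 0.385, -0.001], [0.385, -0.923, 0.001], [-0.0, -0.001, -1.0]]
contact_force: [-0.5, 0.4, 0.8]
opening: 0.466
t 1.10 pos [ 0.4438 -0.2814  0.2008] F [-0.5012  0.3611  0.7562] open 0.466 xang 22.6
  to [ 0.4435 -0.2823  0.093 ] -> cm [-0.07  0.08 10.78]
```

View pics/side1.png

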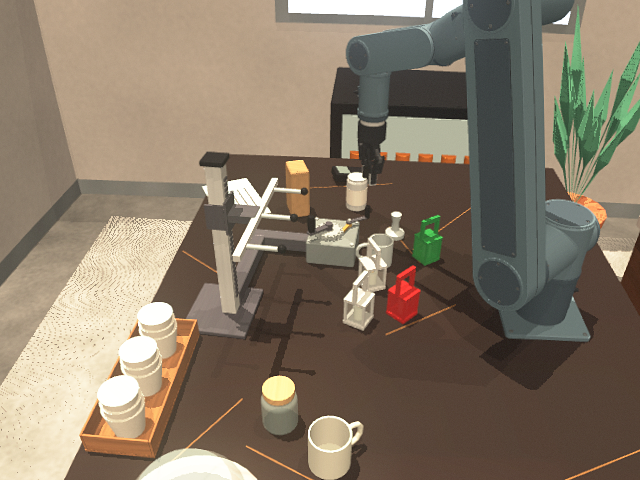

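View pics/top1.png

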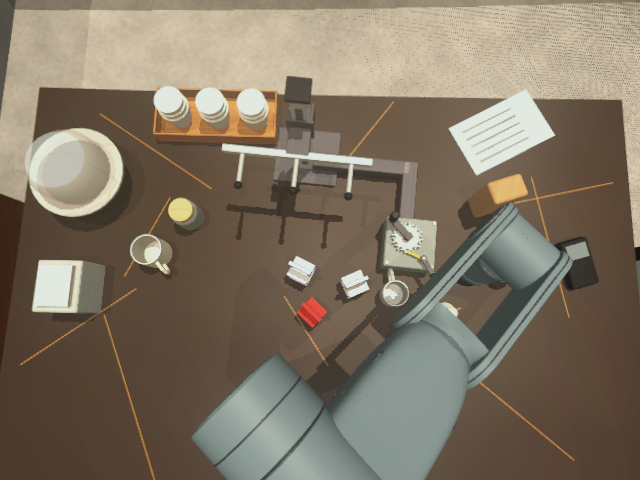

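Two plain aluminium lanterns, at top-view (300,270) and (354,284). The red one (312,313) and the green one (407,346) are the look-alikes. Next I descend on the lever post.

```bash
python3 -m creep '[[4,-0.05,0.08,2,0,0,0],[4,-0.05,0.08,4.5,0,0,0],[4,-0.05,0.08,7,0,0,0],[4,-0.05,0.08,9,0,0,0],[4,-0.05,0.08,10.4,0,0,0],[4,-0.05,0.08,10.7,0,0,0],[4,-0.05,0.08,10.7,0,0,0]]' 25; python3 - <<'E'
from h import *
togo()
f=r.grab_frame("side"); crop("s",f,290,130,150,130,5,"s2")
E
```

```text
time: 2.08
eef_pos: [0.4429, -0.2844, 0.0947]
eef_rot: [[0.924, 0.382, 0.0], [0.382, -0.924, -0.0], [0.0, 0.001, -1.0]]
contact_force: [0.8, -0.9, -0.1]
opening: 0.468
t 2.08 pos [ 0.4429 -0.2844  0.0947] F [ 0.8287 -0.8824 -0.0854] open 0.468 xang 22.5
```

View pics/s2.png

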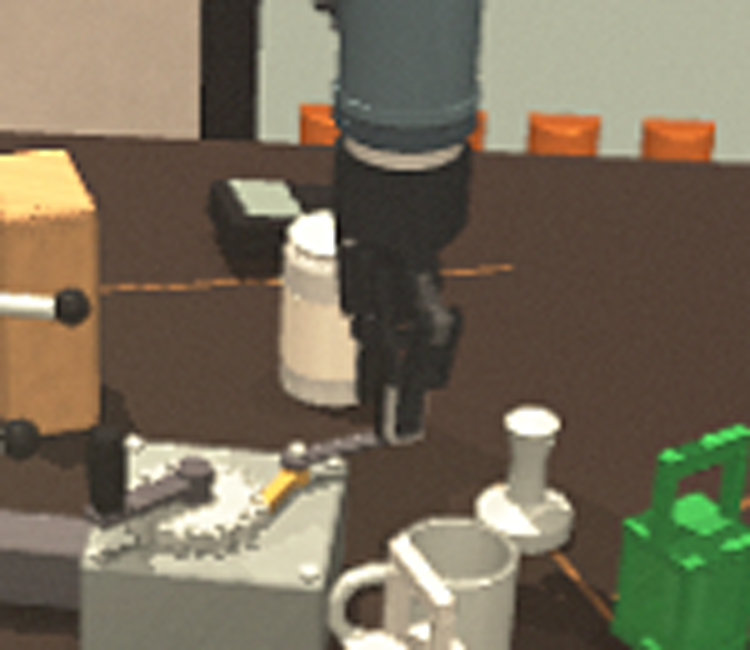

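```bash
python3 -m creep '[[3,0,0,0,0,0,0],[2,0,0,0,0,0,0],[1,0,0,0,0,0,0],[1,0,0,0,0,0,0],[1,0,0,0,0,0,0],[1,0,0,0,0,0,0]]' 25; python3 - <<'E'
from h import *
s=st(); p=s["eef_pos"]-PV; print(np.linalg.norm(p[:2]),np.degrees(np.arctan2(p[1],p[0])))
a0=np.arctan2(p[1],p[0]);rr=.058
for d in (0,8,16,24,32,40,46,48):
    a=a0+np.radians(d); P=PV+rr*np.array([np.cos(a),np.sin(a),0]); P[2]=s["eef_pos"][2]; togo(P) if d==0 else print(d,(s["eef_rot"].T@(P-s["eef_pos"])*100).round(2))
E
```

```text
time: 2.88
eef_pos: [0.443, -0.2837, 0.0947]
eef_rot: [[0.924, 0.383, 0.0], [0.383, -0.924, 0.0], [0.0, -0.0, -1.0]]
contact_force: [-0.4, 1.6, 6.3]
opening: 0.156
0.05911414562914796 -148.59594226551116
t 2.88 pos [ 0.443  -0.2837  0.0947] F [-0.3986  1.5977  6.2588] open 0.156 xang 22.5
  to [ 0.4439 -0.2831  0.0947] -> cm [ 0.11 -0.02  0.  ]
8 [0.29 0.77 0.  ]
16 [0.58 1.53 0.  ]
24 [0.97 2.24 0.  ]
32 [1.46 2.88 0.  ]
40 [2.03 3.46 0.  ]
46 [2.5  3.83 0.  ]
48 [2.67 3.94 0.  ]
```

```bash
python3 -m creep '[[1,0.25,0.77,-0.1,0,0,-8],[1,0.55,1.53,-0.1,0,0,-16],[1,0.95,2.24,-0.1,0,0,-24],[1,1.45,2.88,-0.1,0,0,-32],[1,2.0,3.46,-0.1,0,0,-40],[1,2.5,3.83,-0.1,0,0,-46],[1,2.6,3.88,-0.1,0,0,-47],[1,2.6,3.88,-0.1,0,0,-47]]' 25; python3 - <<'E'
from h import *
s=st(); p=s["eef_pos"]-PV; print(np.linalg.norm(p[:2]),np.degrees(np.arctan2(p[1],p[0])));togo()
f=r.grab_frame("side"); crop("s",f,290,130,150,130,5,"s3")
f=r.grab_frame("top"); crop("s",f,370,180,150,130,5,"t3")
E
```

```text
time: 3.88
eef_pos: [0.4793, -0.3093, 0.0947]
eef_rot: [[0.349, 0.937, -0.005], [0.937, -0.349, 0.002], [-0.0, -0.006, -1.0]]
contact_force: [-8.2, 0.8, 5.7]
opening: 0.158
0.05816419228813848 -104.11590191666274
t 3.88 pos [ 0.4793 -0.3093  0.0947] F [-8.1934  0.8219  5.7027] open 0.158 xang 69.5
```

View pics/s3.png

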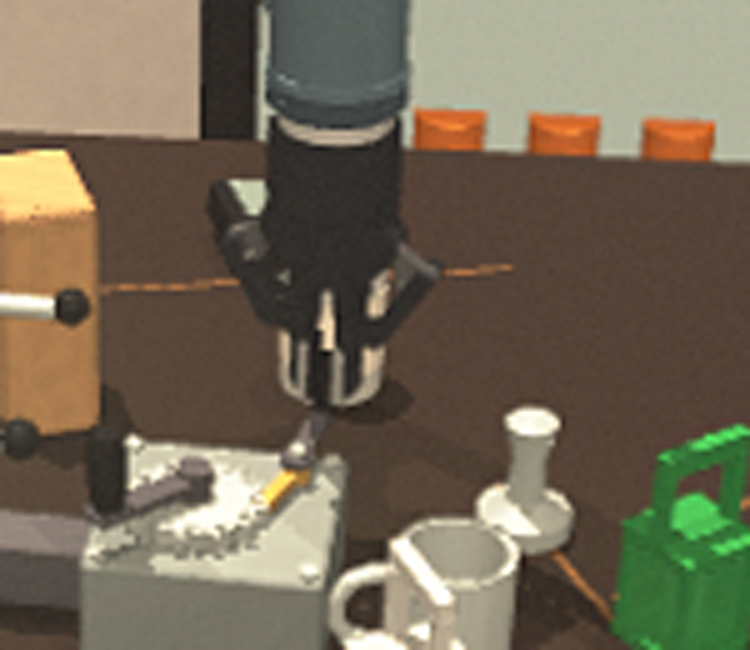

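View pics/t3.png

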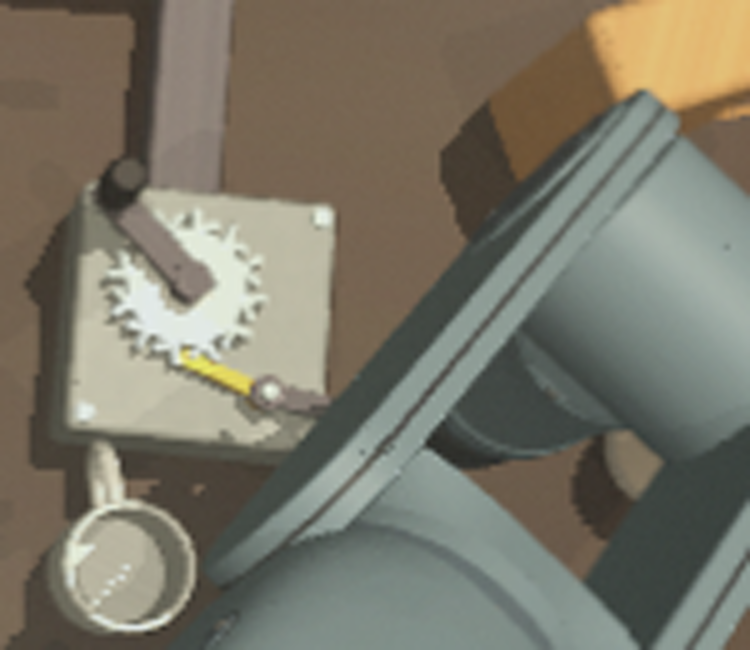

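```bash
python3 -m creep '[[1,0,0.15,0,0,0,0],[1,0,0.15,0,0,0,0],[1,0,0.15,0,0,0,0]]' 25;  python3 - <<'E'
from h import *
s=st(); p=s["eef_pos"]-PV; print(np.linalg.norm(p[:2]),np.degrees(np.arctan2(p[1],p[0])))
E
```

```text
time: 4.35
eef_pos: [0.4793, -0.3093, 0.0947]
eef_rot: [[0.35, 0.937, -0.008], [0.937, -0.35, 0.003], [-0.0, -0.008, -1.0]]
contact_force: [-13.1, 1.9, 8.4]
opening: 0.156
0.058164096667952164 -104.05182074904005
```

```bash
python3 -m creep '[[1,0,-0.15,0,0,0,0],[4.5,0,-0.15,0,0,0,0],[4.5,0,-0.15,0,0,0,0],[4.5,0,-0.15,-2,0,0,0],[4.5,0,-0.15,-5,0,0,0],[4.5,0,-0.15,-8,0,0,0],[4.5,0,-0.15,-10.5,0,0,0],[4.5,0,-0.15,-11,0,0,0]]' 25;  python3 - <<'E'
from h import *
a=np.radians(42.3);P=AX+.06*np.array([np.cos(a),np.sin(a),0]);P[2]=.2; print(P)
togo(P,[P[0],P[1],.11])
f=r.grab_frame("side"); crop("s",f,290,130,150,130,5,"s4")
E
```

```text
time: 5.35
eef_pos: [0.4829, -0.3106, 0.2071]
eef_rot: [[0.35, 0.937, 0.003], [0.937, -0.35, -0.003], [-0.002, 0.004, -1.0]]
contact_force: [0.2, 0.0, -0.4]
opening: 0.528
[ 0.5932 -0.1718  0.2   ]
t 5.35 pos [ 0.4829 -0.3106  0.2071] F [ 0.1976  0.0172 -0.4024] open 0.528 xang 69.5
  to [ 0.5932 -0.1718  0.2   ] -> cm [16.87  5.48  0.71]
  to [ 0.5932 -0.1718  0.11  ] -> cm [16.88  5.44  9.71]
```

View pics/s4.png

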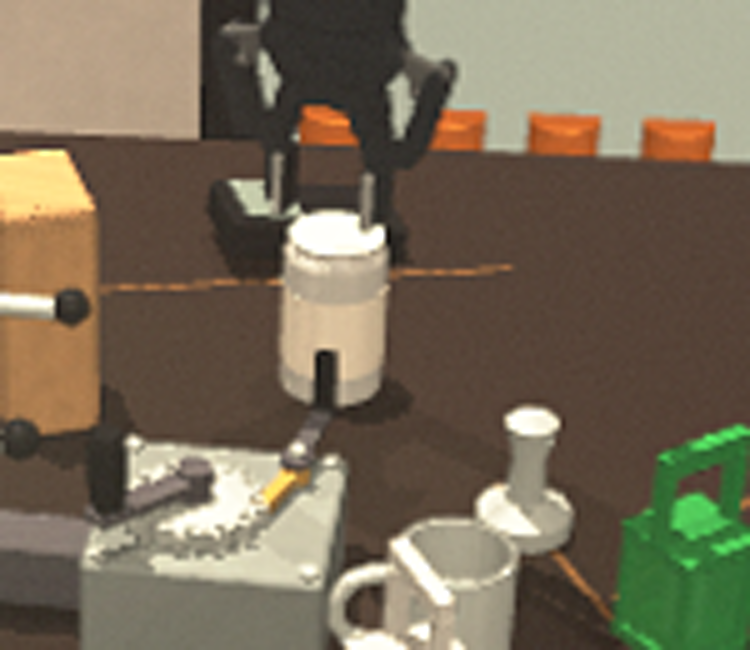

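```bash
python3 -m creep '[[4.5,3,1,0.3,0,0,0],[4.5,7,2.3,0.5,0,0,0],[4.5,11,3.6,0.7,0,0,0],[4.5,14.5,4.8,0.7,0,0,0],[4.5,16.3,5.4,0.7,0,0,0],[4.5,16.85,5.5,0.7,0,0,0],[4.5,16.85,5.5,2.5,0,0,0],[4.5,16.85,5.5,2.5,0,0,0]]' 60;  python3 - <<'E'
from h import *
togo([.5932,-.1718,.11])
f=r.grab_frame("side"); crop("s",f,240,100,150,140,5,"s5")
f=r.grab_frame("top"); crop("s",f,330,140,150,130,5,"t5")
E
```

```text
time: 6.4
eef_pos: [0.5907, -0.1717, 0.1787]
eef_rot: [[0.351, 0.936, -0.004], [0.936, -0.351, 0.001], [-0.0, -0.004, -1.0]]
contact_force: [-0.3, 0.6, -0.1]
opening: 0.527
t 6.40 pos [ 0.5907 -0.1717  0.1787] F [-0.3174  0.6188 -0.1364] open 0.527 xang 69.4
  to [ 0.5932 -0.1718  0.11  ] -> cm [0.08 0.26 6.87]
```

View pics/s5.png

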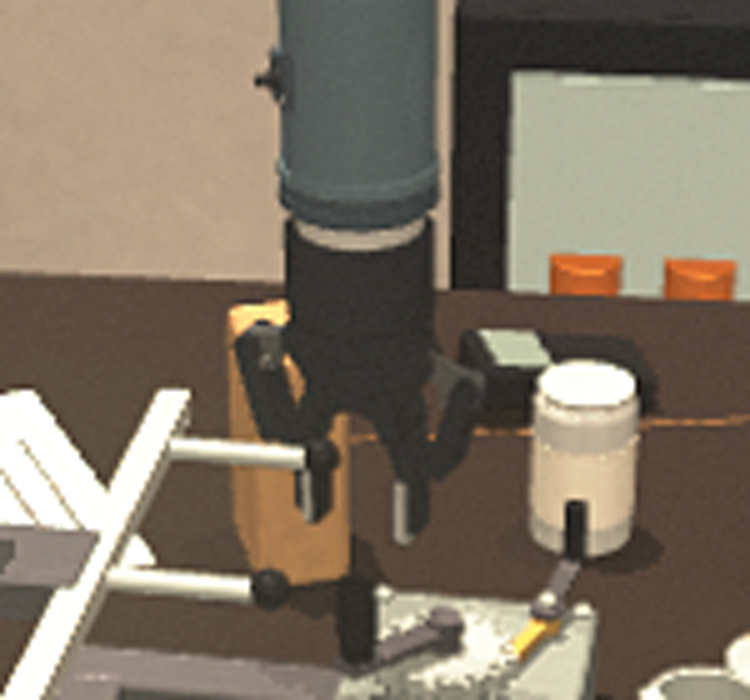

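View pics/t5.png

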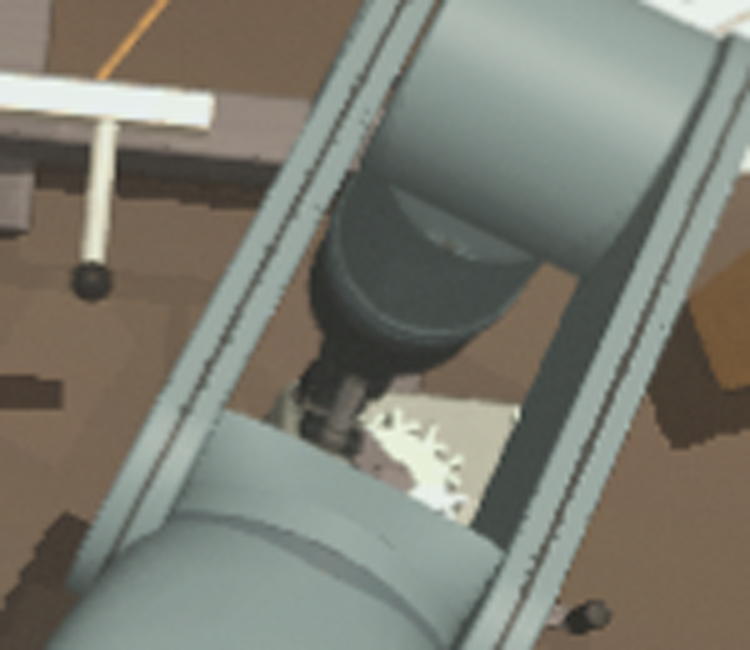

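```bash
python3 -m creep '[[4.5,0.05,0.25,1.5,0,0,0],[4.5,0.05,0.25,3.5,0,0,0],[4.5,0.05,0.25,5.5,0,0,0],[4.5,0.05,0.25,6.6,0,0,0],[4.5,0.05,0.25,6.8,0,0,0],[4.5,0.05,0.25,6.8,0,0,0]]' 60;  python3 - <<'E'
from h import *
togo([.5932,-.1718,.11])
f=r.grab_frame("side"); crop("s",f,240,100,150,140,5,"s6")
E
```

```text
time: 7.25
eef_pos: [0.5952, -0.1718, 0.1127]
eef_rot: [[0.35, 0.937, 0.001], [0.937, -0.35, -0.0], [-0.0, 0.001, -1.0]]
contact_force: [0.8, 0.7, -0.9]
opening: 0.525
t 7.25 pos [ 0.5952 -0.1718  0.1127] F [ 0.7737  0.6662 -0.912 ] open 0.525 xang 69.5
  to [ 0.5932 -0.1718  0.11  ] -> cm [-0.07 -0.19  0.27]
```

View pics/s6.png

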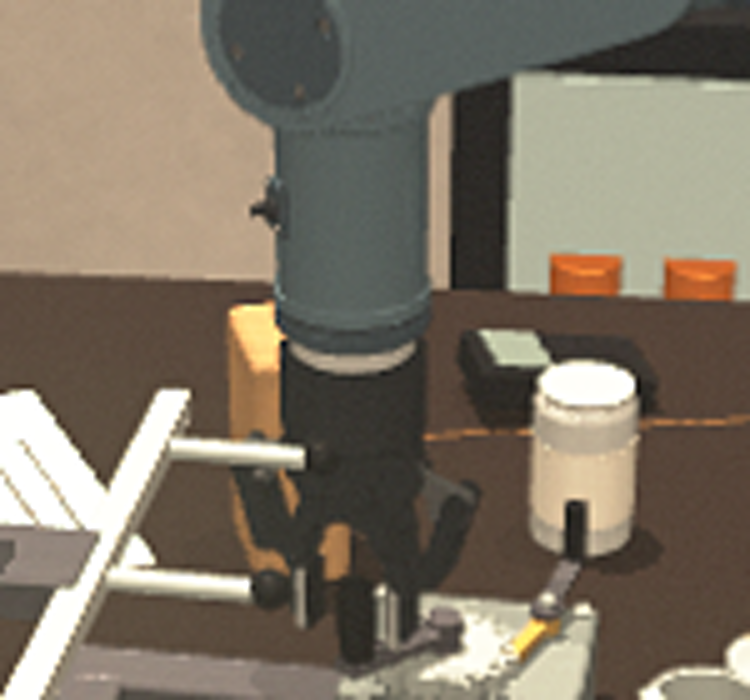

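```bash
python3 -m creep '[[4.5,-0.05,-0.3,0.1,0,0,0],[4,-0.05,-0.3,0.1,0,0,0],[3.2,-0.05,-0.3,0.1,0,0,0],[2.6,-0.05,-0.3,0.1,0,0,0],[2.6,-0.05,-0.3,0.1,0,0,0],[2.6,-0.05,-0.3,0.1,0,0,0]]' 60;  python3 - <<'E'
from h import *
togo([.5932,-.1718,.11])
f=r.grab_frame("side"); crop("s",f,270,180,80,70,8,"s7")
E
```

```text
time: 8.05
eef_pos: [0.5918, -0.171, 0.1113]
eef_rot: [[0.35, 0.937, -0.0], [0.937, -0.35, 0.0], [0.0, -0.0, -1.0]]
contact_force: [-0.3, 0.6, -0.3]
opening: 0.3
t 8.05 pos [ 0.5918 -0.171   0.1113] F [-0.2622  0.5983 -0.3477] open 0.300 xang 69.5
  to [ 0.5932 -0.1718  0.11  ] -> cm [-0.03  0.16  0.13]
```

View pics/s7.png

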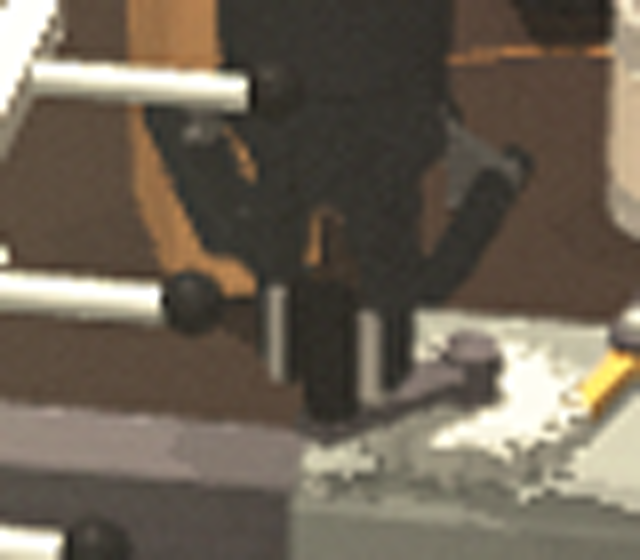

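```bash
python3 -m creep '[[1.8,0,0,0,0,0,0],[1.8,0,0,0,0,0,0],[1.8,0,0,0,0,0,0],[1.8,0,0,0,0,0,0]]' 60;  python3 - <<'E'
from h import *
togo()
s=st();p=(s["eef_pos"]-AX)[:2];print(np.linalg.norm(p),np.degrees(np.arctan2(p[1],p[0])))
E
```

```text
time: 8.6
eef_pos: [0.5925, -0.1714, 0.1116]
eef_rot: [[0.35, 0.937, 0.002], [0.937, -0.35, -0.001], [-0.0, 0.002, -1.0]]
contact_force: [4.6, -2.3, 1.4]
opening: 0.239
t 8.60 pos [ 0.5925 -0.1714  0.1116] F [ 4.5615 -2.2673  1.4306] open 0.239 xang 69.5
0.059739847924847156 43.041281583480064
```

```bash
cat >> h.py <<'E'
TH0=43.0
def circ(d0,ds,z=.1116):
    s=st(); p=(s["eef_pos"]-AX)[:2]; a=np.degrees(np.arctan2(p[1],p[0]))
    print("t %.2f r %.4f ang(mod) %.1f crank %.3f z %.4f F"%(s["time"],np.linalg.norm(p),a,np.radians((a-TH0+40)%360-40),s["eef_pos"][2]),s["contact_force"].round(1),"open %.3f"%s["opening"])
    out=[]
    for d in ds:
        t=np.radians(TH0+d); P=AX+.06*np.array([np.cos(t),np.sin(t),0]);P[2]=z
        out.append((s["eef_rot"].T@(P-s["eef_pos"])*100).round(2).tolist())
    print(out)
E
python3 -c "
from h import *
circ(0,[-3,-6,-9,-12,-14,-14])"
```

```text
t 8.60 r 0.0597 ang(mod) 43.0 crank 0.001 z 0.1116 F [ 4.6 -2.3  1.4] open 0.239
[[-0.13, 0.29, 0.01], [-0.29, 0.56, 0.01], [-0.46, 0.82, 0.01], [-0.65, 1.07, 0.01], [-0.79, 1.23, 0.01], [-0.79, 1.23, 0.01]]
```

```bash
python3 -m creep '[[1.8,-0.13,0.29,0,0,0,0],[1.8,-0.29,0.56,0,0,0,0],[1.8,-0.46,0.82,0,0,0,0],[1.8,-0.65,1.07,0,0,0,0],[1.8,-0.79,1.23,0,0,0,0],[1.8,-0.79,1.23,0,0,0,0]]' 60;  python3 - <<'E'
from h import *
circ(0,[-14,-11,-8,-5,-1,3,7,11])
f=r.grab_frame("side"); crop("s",f,200,150,200,130,4,"s8")
E
```

```text
time: 9.35
eef_pos: [0.5993, -0.1803, 0.1115]
eef_rot: [[0.35, 0.937, -0.003], [0.937, -0.35, 0.004], [0.003, -0.004, -1.0]]
contact_force: [-2.0, 7.1, 7.2]
opening: 0.234
t 9.35 r 0.0597 ang(mod) 32.3 crank -0.188 z 0.1115 F [-2.   7.1  7.2] open 0.234
[[-0.19, 0.29, -0.01], [0.01, 0.04, -0.01], [0.2, -0.21, -0.01], [0.37, -0.48, -0.01], [0.57, -0.84, -0.01], [0.75, -1.22, -0.0], [0.91, -1.61, -0.0], [1.03, -2.01, 0.0]]
```

View pics/s8.png

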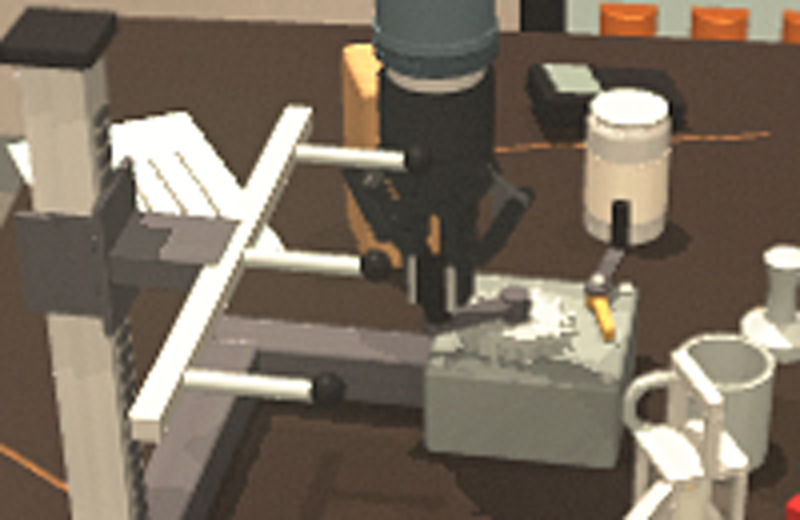

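```bash
python3 -c "
from h import *
circ(0,[-10,-8,-5,-1,3,7,11,15])"
```

```text
t 9.40 r 0.0596 ang(mod) 32.3 crank -0.186 z 0.1115 F [-2.6  5.4  7.7] open 0.233
[[0.07, -0.03, -0.01], [0.19, -0.2, -0.01], [0.36, -0.47, -0.01], [0.57, -0.83, -0.01], [0.75, -1.21, -0.0], [0.9, -1.6, -0.0], [1.03, -2.0, -0.0], [1.13, -2.41, 0.0]]
```

```bash
python3 -m creep '[[1.8,0.06,-0.03,0,0,0,0],[1.8,0.18,-0.2,0,0,0,0],[1.8,0.36,-0.47,0,0,0,0],[1.8,0.56,-0.83,0,0,0,0],[1.8,0.74,-1.21,0,0,0,0],[1.8,0.9,-1.6,0,0,0,0],[1.8,1.02,-2.0,0,0,0,0],[1.8,1.12,-2.41,0,0,0,0]]' 60;  python3 -c "
from h import *
circ(0,[19,23,28,33,38,43,48,53])"
```

```text
time: 10.4
eef_pos: [0.5801, -0.1612, 0.1115]
eef_rot: [[0.35, 0.937, -0.004], [0.937, -0.35, 0.004], [0.002, -0.005, -1.0]]
contact_force: [-4.3, 6.1, 8.4]
opening: 0.234
t 10.40 r 0.0597 ang(mod) 58.5 crank 0.270 z 0.1115 F [-4.3  6.1  8.4] open 0.234
[[0.08, -0.36, -0.01], [0.12, -0.77, -0.01], [0.13, -1.3, -0.0], [0.1, -1.82, -0.0], [0.02, -2.34, 0.0], [-0.11, -2.84, 0.0], [-0.28, -3.34, 0.01], [-0.49, -3.82, 0.01]]
```

```bash
python3 -m creep '[[1.8,0.08,-0.36,0,0,0,0],[1.8,0.12,-0.77,0,0,0,0],[1.8,0.13,-1.3,0,0,0,0],[1.8,0.1,-1.82,0,0,0,0],[1.8,0.02,-2.34,0,0,0,0],[1.8,-0.11,-2.84,0,0,0,0],[1.8,-0.28,-3.34,0,0,0,0],[1.8,-0.49,-3.82,0,0,0,0]]' 60;  python3 -c "
from h import *
circ(0,[58,63,68,73,78,83,88,93])"
```

```text
time: 11.4
eef_pos: [0.5415, -0.1526, 0.1115]
eef_rot: [[0.349, 0.937, -0.006], [0.937, -0.349, 0.004], [0.002, -0.007, -1.0]]
contact_force: [-6.3, 5.1, 10.5]
opening: 0.238
t 11.40 r 0.0600 ang(mod) 97.1 crank 0.943 z 0.1115 F [-6.3  5.1 10.5] open 0.238
[[-0.2, -0.36, -0.01], [-0.49, -0.8, -0.01], [-0.82, -1.2, -0.01], [-1.18, -1.58, -0.01], [-1.58, -1.92, -0.0], [-2.0, -2.23, -0.0], [-2.45, -2.5, -0.0], [-2.92, -2.73, -0.0]]
```

```bash
python3 -m creep '[[1.8,-0.2,-0.36,-0.02,0,0,0],[1.8,-0.49,-0.8,-0.04,0,0,0],[1.8,-0.82,-1.2,-0.05,0,0,0],[1.8,-1.18,-1.58,-0.05,0,0,0],[1.8,-1.58,-1.92,-0.05,0,0,0],[1.8,-2.0,-2.23,-0.05,0,0,0],[1.8,-2.45,-2.5,-0.05,0,0,0],[1.8,-2.92,-2.73,-0.05,0,0,0]]' 60;  python3 -c "
from h import *
circ(0,[98,103,108,113,118,123,128,133])"
```

```text
time: 12.4
eef_pos: [0.5046, -0.1714, 0.1115]
eef_rot: [[0.349, 0.937, -0.008], [0.937, -0.349, 0.003], [-0.0, -0.009, -1.0]]
contact_force: [-9.1, 0.7, 10.4]
opening: 0.235
t 12.40 r 0.0601 ang(mod) 137.4 crank 1.647 z 0.1115 F [-9.1  0.7 10.4] open 0.235
[[-0.36, -0.12, -0.0], [-0.86, -0.26, -0.0], [-1.38, -0.36, -0.0], [-1.9, -0.42, -0.0], [-2.42, -0.43, -0.0], [-2.94, -0.39, -0.0], [-3.46, -0.31, -0.0], [-3.97, -0.18, -0.0]]
```

```bash
python3 -m creep '[[1.8,-0.36,-0.12,0,0,0,0],[1.8,-0.86,-0.26,0,0,0,0],[1.8,-1.38,-0.36,0,0,0,0],[1.8,-1.9,-0.42,0,0,0,0],[1.8,-2.42,-0.43,0,0,0,0],[1.8,-2.94,-0.39,0,0,0,0],[1.8,-3.46,-0.31,0,0,0,0],[1.8,-3.97,-0.18,0,0,0,0]]' 60;  python3 -c "
from h import *
circ(0,[138,143,148,153,158,163,168,173])
f=r.grab_frame('side'); crop('s',f,200,150,200,150,4,'s9')"
```

```text
time: 13.4
eef_pos: [0.4888, -0.2099, 0.1116]
eef_rot: [[0.349, 0.937, -0.009], [0.937, -0.349, -0.0], [-0.003, -0.008, -1.0]]
contact_force: [-11.5, -5.6, 7.1]
opening: 0.236
t 13.40 r 0.0601 ang(mod) 177.9 crank 2.354 z 0.1116 F [-11.5  -5.6   7.1] open 0.236
[[-0.31, 0.12, 0.0], [-0.79, 0.33, 0.0], [-1.24, 0.59, 0.0], [-1.68, 0.88, -0.0], [-2.08, 1.21, -0.0], [-2.46, 1.57, -0.0], [-2.81, 1.97, -0.01], [-3.11, 2.39, -0.01]]
```

View pics/s9.png

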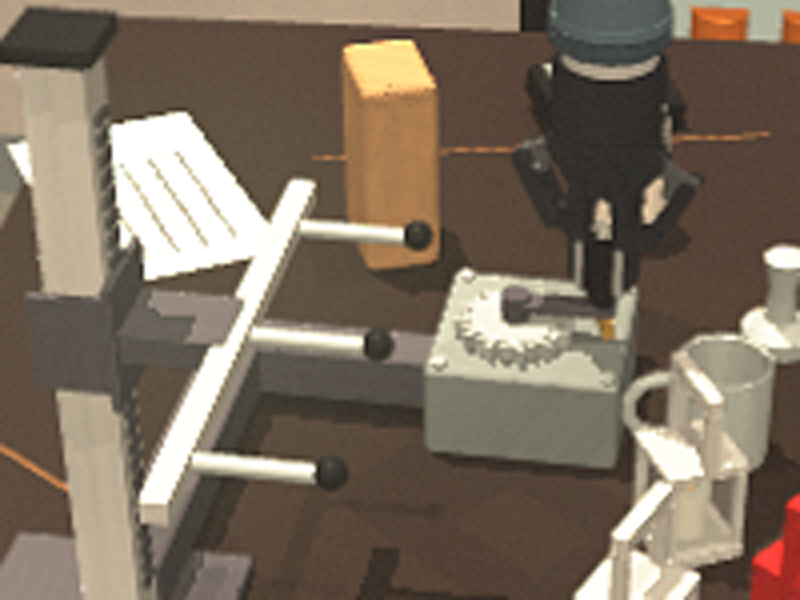

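```bash
python3 -m creep '[[1.8,-0.31,0.12,0,0,0,0],[1.8,-0.79,0.33,0,0,0,0],[1.8,-1.24,0.59,0,0,0,0],[1.8,-1.68,0.88,0,0,0,0],[1.8,-2.08,1.21,0,0,0,0],[1.8,-2.46,1.57,0,0,0,0],[1.8,-2.81,1.97,0,0,0,0],[1.8,-3.11,2.39,0,0,0,0]]' 60;  python3 -c "
from h import *
circ(0,[178,183,188,193,198,203,208,213])"
```

```text
time: 14.45
eef_pos: [0.5025, -0.2502, 0.1118]
eef_rot: [[0.35, 0.937, -0.004], [0.937, -0.35, -0.004], [-0.006, -0.002, -1.0]]
contact_force: [-3.8, -12.3, 0.2]
opening: 0.238
t 14.45 r 0.0599 ang(mod) -140.7 crank 3.078 z 0.1118 F [ -3.8 -12.3   0.2] open 0.238
[[-0.09, 0.15, 0.02], [-0.32, 0.62, 0.02], [-0.51, 1.11, 0.02], [-0.65, 1.61, 0.02], [-0.75, 2.12, 0.02], [-0.81, 2.65, 0.02], [-0.82, 3.17, 0.02], [-0.78, 3.69, 0.02]]
```

```bash
python3 -m creep '[[1.8,-0.1,0.2,0,0,0,0],[1.8,-0.32,0.62,0,0,0,0],[1.8,-0.51,1.11,0,0,0,0],[1.8,-0.65,1.61,0,0,0,0],[1.8,-0.75,2.12,0,0,0,0],[1.8,-0.81,2.65,0,0,0,0],[1.8,-0.82,3.17,0,0,0,0],[1.8,-0.78,3.69,0,0,0,0]]' 60;  python3 -c "
from h import *
circ(0,[218,223,228,233,238,243,248,253])"
```

```text
time: 15.45
eef_pos: [0.5371, -0.2707, 0.1119]
eef_rot: [[0.351, 0.936, 0.002], [0.936, -0.351, -0.005], [-0.004, 0.003, -1.0]]
contact_force: [4.3, -11.3, -4.0]
opening: 0.236
t 15.45 r 0.0597 ang(mod) -101.4 crank 3.763 z 0.1119 F [  4.3 -11.3  -4. ] open 0.236
[[0.02, 0.25, 0.03], [0.15, 0.76, 0.03], [0.32, 1.25, 0.04], [0.53, 1.73, 0.04], [0.78, 2.19, 0.04], [1.08, 2.62, 0.04], [1.41, 3.03, 0.04], [1.77, 3.4, 0.04]]
```

```bash
python3 -m creep '[[1.8,0.02,0.25,0,0,0,0],[1.8,0.15,0.76,0,0,0,0],[1.8,0.32,1.25,0,0,0,0],[1.8,0.53,1.73,0,0,0,0],[1.8,0.78,2.19,0,0,0,0],[1.8,1.08,2.62,0,0,0,0],[1.8,1.41,3.03,0,0,0,0],[1.8,1.77,3.4,0,0,0,0]]' 60;  python3 -c "
from h import *
circ(0,[258,263,268,273,278,283,288,293])"
```

```text
time: 16.45
eef_pos: [0.577, -0.2645, 0.1119]
eef_rot: [[0.351, 0.937, 0.005], [0.937, -0.351, -0.004], [-0.002, 0.006, -1.0]]
contact_force: [9.9, -6.7, -4.7]
opening: 0.235
t 16.45 r 0.0594 ang(mod) -61.8 crank 4.455 z 0.1119 F [ 9.9 -6.7 -4.7] open 0.235
[[0.18, 0.23, 0.04], [0.61, 0.53, 0.04], [1.06, 0.8, 0.04], [1.53, 1.03, 0.04], [2.02, 1.22, 0.04], [2.52, 1.36, 0.04], [3.03, 1.46, 0.04], [3.55, 1.52, 0.04]]
```

```bash
python3 -m creep '[[1.8,0.18,0.23,0,0,0,0],[1.8,0.61,0.53,0,0,0,0],[1.8,1.06,0.8,0,0,0,0],[1.8,1.53,1.03,0,0,0,0],[1.8,2.02,1.22,0,0,0,0],[1.8,2.52,1.36,0,0,0,0],[1.8,3.03,1.46,0,0,0,0],[1.8,3.55,1.52,0,0,0,0]]' 60;  python3 -c "
from h import *
circ(0,[298,303,308,313,318,323,328,333])"
```

```text
time: 17.45
eef_pos: [0.6041, -0.2337, 0.1119]
eef_rot: [[0.35, 0.937, 0.006], [0.937, -0.35, 0.001], [0.002, 0.005, -1.0]]
contact_force: [12.0, 2.2, -2.6]
opening: 0.232
t 17.45 r 0.0593 ang(mod) -21.3 crank 5.160 z 0.1119 F [12.   2.2 -2.6] open 0.232
[[0.24, 0.07, 0.03], [0.77, 0.03, 0.03], [1.28, -0.05, 0.03], [1.79, -0.17, 0.03], [2.29, -0.34, 0.03], [2.76, -0.56, 0.03], [3.22, -0.81, 0.03], [3.66, -1.1, 0.03]]
```

```bash
python3 -m creep '[[1.8,0.24,0.07,0,0,0,0],[1.8,0.77,0.03,0,0,0,0],[1.8,1.28,-0.05,0,0,0,0],[1.8,1.79,-0.17,0,0,0,0],[1.8,2.29,-0.34,0,0,0,0],[1.8,2.76,-0.56,0,0,0,0],[1.8,3.22,-0.81,0,0,0,0],[1.8,3.66,-1.1,0,0,0,0]]' 60;  python3 -c "
from h import *
circ(0,[337,340,343,345,346])"
```

```text
time: 18.45
eef_pos: [0.605, -0.193, 0.1118]
eef_rot: [[0.35, 0.937, 0.002], [0.937, -0.35, 0.005], [0.005, 0.0, -1.0]]
contact_force: [6.8, 9.6, 1.3]
opening: 0.237
t 18.45 r 0.0593 ang(mod) 18.8 crank -0.422 z 0.1118 F [6.8 9.6 1.3] open 0.237
[[0.14, -0.03, 0.02], [0.37, -0.24, 0.02], [0.6, -0.46, 0.02], [0.74, -0.61, 0.02], [0.81, -0.69, 0.02]]
```

```bash
python3 -m creep '[[1.8,0.14,-0.03,0,0,0,0],[1.8,0.37,-0.24,0,0,0,0],[1.8,0.6,-0.46,0,0,0,0],[1.8,0.74,-0.61,0,0,0,0],[1.8,0.81,-0.69,0,0,0,0],[1.8,0.81,-0.69,0,0,0,0]]' 60;  python3 -c "
from h import *
circ(0,[337,340,343,345,346])"
```

```text
time: 19.2
eef_pos: [0.6024, -0.1868, 0.1119]
eef_rot: [[0.35, 0.937, 0.005], [0.937, -0.35, -0.001], [0.001, 0.005, -1.0]]
contact_force: [9.9, -1.9, -4.2]
opening: 0.236
t 19.20 r 0.0593 ang(mod) 25.4 crank -0.308 z 0.1119 F [ 9.9 -1.9 -4.2] open 0.236
[[-0.36, 0.43, 0.03], [-0.12, 0.22, 0.03], [0.1, 0.0, 0.03], [0.24, -0.15, 0.03], [0.31, -0.23, 0.03]]
```

```bash
python3 -m creep '[[1.8,-0.1,0.1,0,0,0,0],[4.0,-0.1,0.1,0,0,0,0],[4.0,-0.1,0.1,0,0,0,0],[4.0,-0.1,0.1,0,0,0,0],[4.0,-0.1,0.1,-2,0,0,0],[4.0,-0.1,0.1,-5,0,0,0],[4.0,-0.1,0.1,-9,0,0,0],[4.0,-0.1,0.1,-13,0,0,0]]' 60;  python3 -c "
from h import *
togo()
for n in ('side','top'):
    f=r.grab_frame(n);cv2.imwrite(f'pics/{n}10.png',f[:,:,::-1])"
```

```text
time: 20.2
eef_pos: [0.6, -0.1875, 0.2427]
eef_rot: [[0.35, 0.937, -0.001], [0.937, -0.35, 0.0], [0.0, -0.001, -1.0]]
contact_force: [0.7, -0.5, -0.8]
opening: 0.464
t 20.20 pos [ 0.6    -0.1875  0.2427] F [ 0.6719 -0.5313 -0.7812] open 0.464 xang 69.5
```

View pics/side10.png

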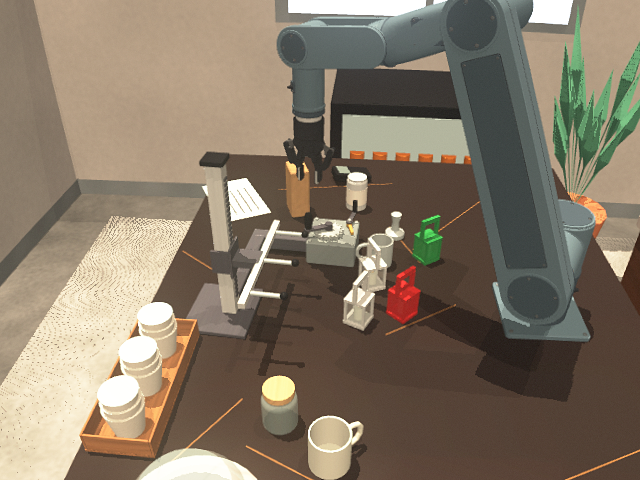

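View pics/top10.png

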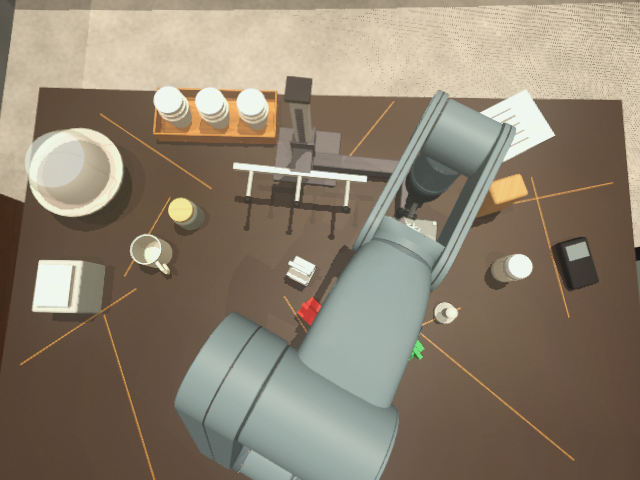

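```bash
python3 - <<'E'
from h import *
f=cv2.imread("pics/side10.png")[:,:,::-1]; crop("s",f,235,210,200,125,4,"sa")
f=cv2.imread("pics/top10.png")[:,:,::-1]; crop("t",f,225,150,160,150,4.8,"ta")
f=cv2.imread("pics/top0.png")[:,:,::-1]; crop("t",f,270,240,120,90,6.5,"tb")
E
```

```text
(no output)
```

View pics/sa.png

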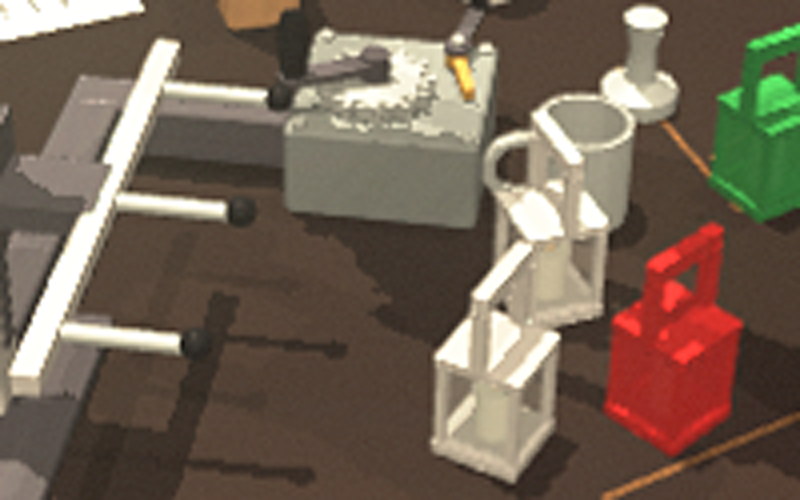

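View pics/ta.png

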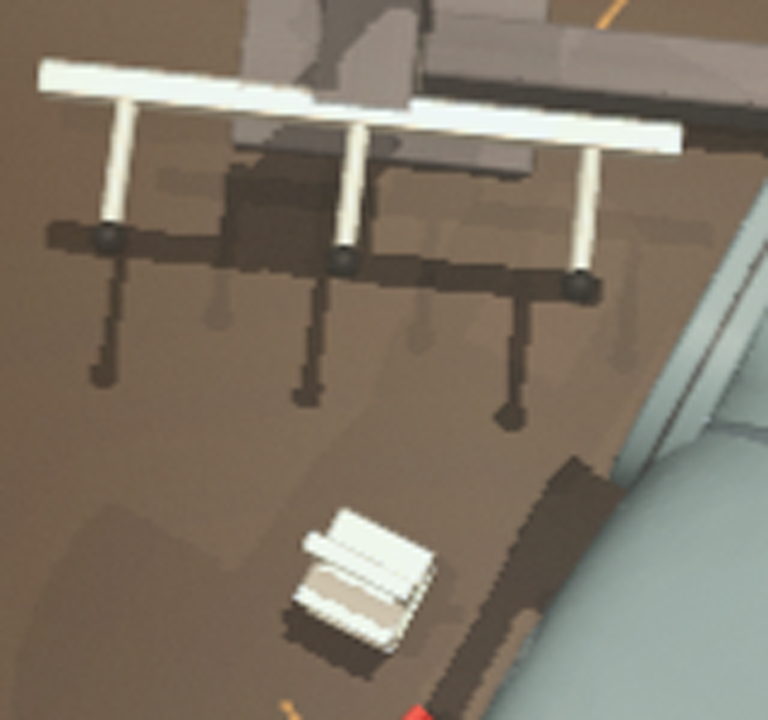

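View pics/tb.png

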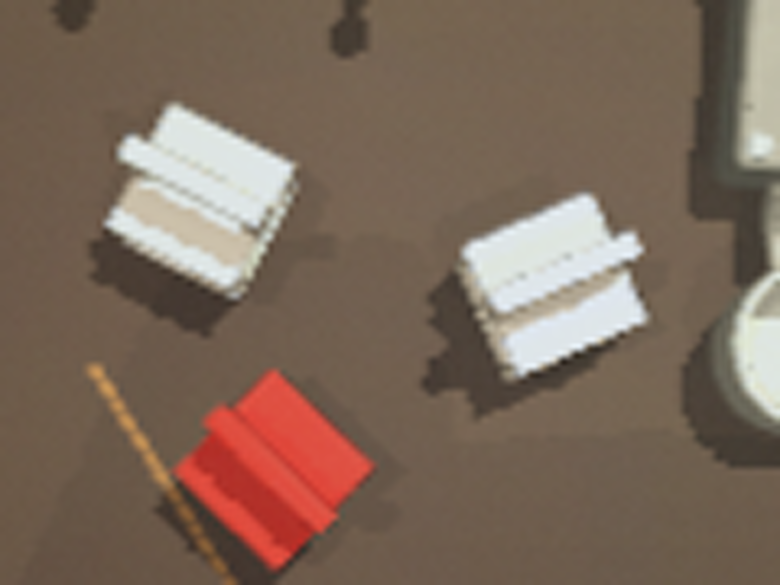

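```bash
python3 - <<'E'
from h import *
f=lambda x,y,z: onz("top",(270+x/6.5,240+y/6.5),z)
for nm,a,b,c in [("A",(124,148),(259,215),[(175,105),(297,165),(238,297),(108,222)]),("B",(635,246),(496,299),[(465,245),(590,195),(647,320),(512,380)]),("R",(213,418),(325,522),None)]:
    p,q=f(*a,.132),f(*b,.132); d=p-q; print(nm,"mid",(p+q)/2,"len",np.linalg.norm(d),"bar ang",np.degrees(np.arctan2(d[1],d[0])))
    if c: print("  roof c",np.mean([f(*t,.076) for t in c],0))
g=lambda x,y: (235+x/4,210+y/4); h=lambda x,y:(225+x/4.8,150+y/4.8)
# bar top ends in side: A (475,292)->(530,247); 
print(tri(g(240,211),h(343,259)),tri(g(193,342),h(108,238)),tri(g(279,95),h(580,286)))
print("sideA",onz("side",g(481,290),.132),onz("side",g(530,250),.132),"B",onz("side",g(540,113),.132),onz("side",g(575,158),.132))
print("mast/rail top z?", tri(g(167,42),h(682,137)), tri(g(25,380),h(42,75)))
E
```

```text
A mid [0.4557 0.0644 0.132 ] len 0.05753947137096264 bar ang 64.96494826839118
  roof c [0.4554 0.0622 0.076 ]
B mid [ 0.4245 -0.0782  0.132 ] len 0.05646318480588315 bar ang -67.86184757576038
  roof c [ 0.4237 -0.0777  0.076 ]
R mid [0.3482 0.0319 0.132 ] len 0.05691877707783857 bar ang 48.980934929323894
(array([0.6072, 0.0745, 0.171 ]), np.float64(0.0014868565660622476)) (array([0.6166, 0.1941, 0.1714]), np.float64(0.001417241135413706)) (array([ 0.5965, -0.046 ,  0.1721]), np.float64(3.8506581840065745e-05))
sideA [0.4675 0.0861 0.132 ] [0.4399 0.0457 0.132 ] B [ 0.4348 -0.1009  0.132 ] [ 0.4128 -0.0519  0.132 ]
mast/rail top z? (array([ 0.6738, -0.0966,  0.1754]), np.float64(0.001896598064142318)) (array([0.7   , 0.2321, 0.172 ]), np.float64(0.0018190120756477138))
```

```bash
python3 - <<'E'
from h import *
togo([.424,-.0772,.22]); print(st()["joint_pos"])
E
```

```text
t 20.30 pos [ 0.6025 -0.1887  0.2475] F [0.2033 0.1518 0.0793] open 0.464 xang 69.5
  to [ 0.424  -0.0772  0.22  ] -> cm [  4.2  -20.65   2.55]
[-27.4956  22.3965  74.9442  -0.0075  82.1328  -6.997 ]
```

```bash
python3 -m creep '[[8,0.5,-2.5,0,0,0,6],[8,1.1,-5.5,0,0,0,12],[8,1.8,-8.5,0.5,0,0,19],[8,2.4,-11.5,1,0,0,26],[8,3,-14.5,1.5,0,0,33],[8,3.6,-17.5,2,0,0,40],[8,4.1,-20,2.5,0,0,46],[8,4.2,-20.65,2.5,0,0,47.4]]' 40; python3 - <<'E'
from h import *
togo([.424,-.0772,.22]);
f=r.grab_frame("side"); crop("s",f,300,100,180,200,3,"s11")
E
```

```text
time: 21.3
eef_pos: [0.4201, -0.075, 0.2161]
eef_rot: [[0.926, 0.376, -0.002], [0.376, -0.926, 0.001], [-0.001, -0.001, -1.0]]
contact_force: [-0.3, -0.2, 0.3]
opening: 0.936
t 21.30 pos [ 0.4201 -0.075   0.2161] F [-0.3305 -0.1743  0.2685] open 0.936 xang 22.1
  to [ 0.424  -0.0772  0.22  ] -> cm [ 0.28  0.34 -0.39]
```

View pics/s11.png

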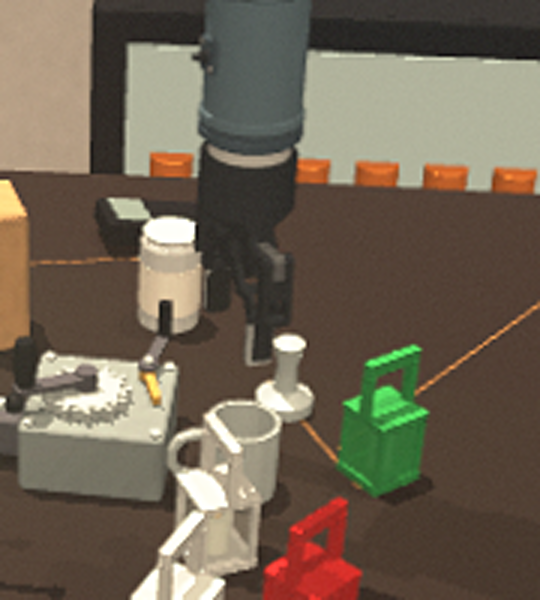

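```bash
python3 -m creep '[[8,0,0,0,0,0,0],[8,0,0,2,0,0,0],[8,0,0,4,0,0,0],[8,0,0,5,0,0,0],[8,0,0,5,0,0,0],[8,0,0,5,0,0,0]]' 40; python3 - <<'E'
from h import *
togo([.424,-.0772,.09]);
f=r.grab_frame("side"); crop("s",f,320,150,120,150,4,"s12")
E
```

```text
time: 22.1
eef_pos: [0.4225, -0.0764, 0.1674]
eef_rot: [[0.926, 0.376, 0.001], [0.376, -0.926, -0.0], [0.001, 0.001, -1.0]]
contact_force: [0.1, -0.4, 0.6]
opening: 0.932
t 22.10 pos [ 0.4225 -0.0764  0.1674] F [ 0.0875 -0.3512  0.5781] open 0.932 xang 22.1
  to [ 0.424  -0.0772  0.09  ] -> cm [0.1  0.13 7.74]
```

View pics/s12.png

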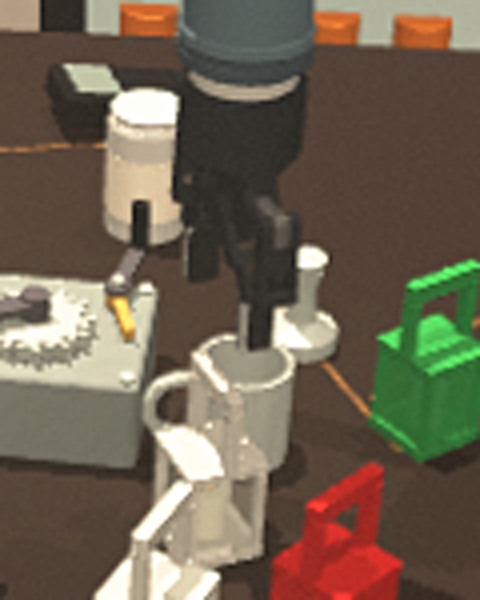

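```bash
python3 -m creep '[[7.6,0.1,0.13,2,0,0,0],[7.6,0.1,0.13,4,0,0,0],[7.6,0.1,0.13,6,0,0,0],[7.6,0.1,0.13,7,0,0,0],[7.6,0.1,0.13,7.3,0,0,0],[7.6,0.1,0.13,7.3,0,0,0]]' 40; python3 - <<'E'
from h import *
togo([.424,-.0772,.095]);
f=r.grab_frame("side"); crop("s",f,320,150,120,150,4,"s13")
E
```

```text
time: 22.9
eef_pos: [0.4237, -0.077, 0.0943]
eef_rot: [[0.926, 0.376, 0.001], [0.376, -0.926, -0.0], [0.001, 0.001, -1.0]]
contact_force: [-0.0, -0.1, 0.2]
opening: 0.891
t 22.90 pos [ 0.4237 -0.077   0.0943] F [-0.0136 -0.1127  0.183 ] open 0.891 xang 22.1
  to [ 0.424  -0.0772  0.095 ] -> cm [ 0.02  0.03 -0.07]
```

View pics/s13.png

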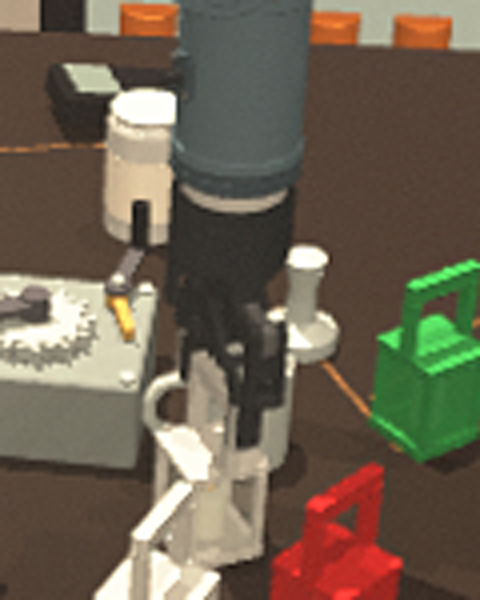

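```bash
python3 -m creep '[[7,0,0,0,0,0,0],[6.4,0,0,0,0,0,0],[5.6,0,0,0,0,0,0],[5.4,0,0,0,0,0,0],[5.4,0,0,0,0,0,0],[5.4,0,0,0,0,0,0]]' 40; python3 - <<'E'
from h import *
togo()
E
```

```text
time: 23.7
eef_pos: [0.4236, -0.0771, 0.0944]
eef_rot: [[0.926, 0.376, 0.001], [0.376, -0.926, -0.001], [0.001, 0.001, -1.0]]
contact_force: [-0.7, -0.2, 6.1]
opening: 0.694
t 23.70 pos [ 0.4236 -0.0771  0.0944] F [-0.741  -0.2261  6.0832] open 0.694 xang 22.1
```

```bash
python3 -m creep '[[5.4,0,0,-0.5,0,0,0],[5.4,0,0,-1.5,0,0,0],[5.4,0,0,-3,0,0,0],[5.4,0,0,-5,0,0,0],[5.4,0,0,-7,0,0,0],[5.4,0,0,-8.5,0,0,0],[5.4,0,0,-9,0,0,0],[5.4,0,0,-9,0,0,0]]' 40; python3 - <<'E'
from h import *
togo([.53,-.05,.185],[.55,.0787,.185])
f=r.grab_frame("side"); crop("s",f,300,80,180,220,2.7,"s14")
E
```

```text
time: 24.7
eef_pos: [0.4232, -0.0768, 0.1839]
eef_rot: [[0.926, 0.376, 0.0], [0.376, -0.926, -0.0], [0.0, 0.0, -1.0]]
contact_force: [0.4, 0.2, -3.3]
opening: 0.691
t 24.70 pos [ 0.4232 -0.0768  0.1839] F [ 0.4138  0.1554 -3.3044] open 0.691 xang 22.1
  to [ 0.53  -0.05   0.185] -> cm [10.9   1.54 -0.11]
  to [0.55   0.0787 0.185 ] -> cm [17.6  -9.63 -0.11]
```

View pics/s14.png

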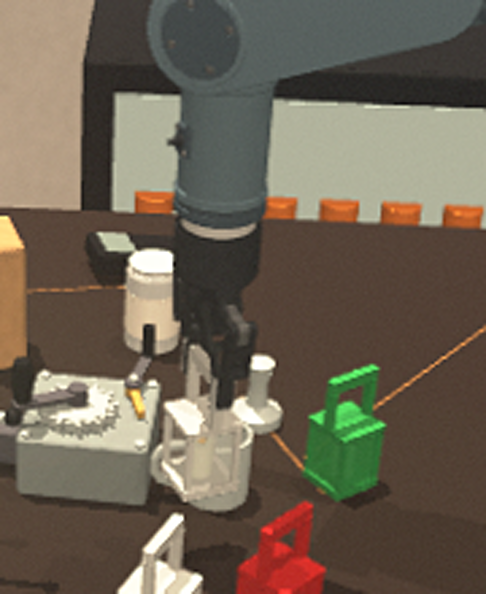

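```bash
python3 -m creep '[[5.4,2,0.3,0,0,0,0],[5.4,5,0.7,0,0,0,4],[5.4,8,1.2,0,0,0,9],[5.4,10.5,1.3,0,0,0,14],[5.4,12,-0.5,0,0,0,18],[5.4,13.5,-3,0,0,0,22],[5.4,15,-5.5,0,0,0,25],[5.4,16.5,-7.8,0,0,0,26.5]]' 40; python3 -m creep '[[5.4,0.6,-1.2,0,0,0,0],[5.4,0.6,-1.6,0.5,0,0,0],[5.4,0.6,-1.6,1,0,0,0],[5.4,0.6,-1.6,1,0,0,0]]' ; python3 - <<'E'
from h import *
P2=hp(-.127,0,.1675)
togo(hp(-.222,0,.1675),P2)
for n in ('side','top'):
    f=r.grab_frame(n);cv2.imwrite(f'pics/{n}15.png',f[:,:,::-1]);
    crop(n,f,*((210,130,180,160) if n=='side' else (220,130,190,170)),4,n+"15c")
E
```

```text
time: 25.75
eef_pos: [0.5462, 0.0586, 0.1825]
eef_rot: [[0.997, -0.078, -0.002], [-0.078, -0.997, 0.0], [-0.002, -0.0, -1.0]]
contact_force: [-0.2, -1.0, -1.9]
opening: 0.693
time: 26.25
eef_pos: [0.5534, 0.0722, 0.1729]
eef_rot: [[0.997, -0.077, -0.002], [-0.077, -0.997, -0.0], [-0.002, 0.0, -1.0]]
contact_force: [-0.5, 0.5, -2.9]
opening: 0.698
t 26.25 pos [0.5534 0.0722 0.1729] F [-0.5113  0.5308 -2.8598] open 0.698 xang -4.4
  to [0.55   0.0787 0.1675] -> cm [-0.38 -0.62  0.54]
  to [0.6447 0.0711 0.1675] -> cm [ 9.12 -0.6   0.52]
```

View pics/side15c.png

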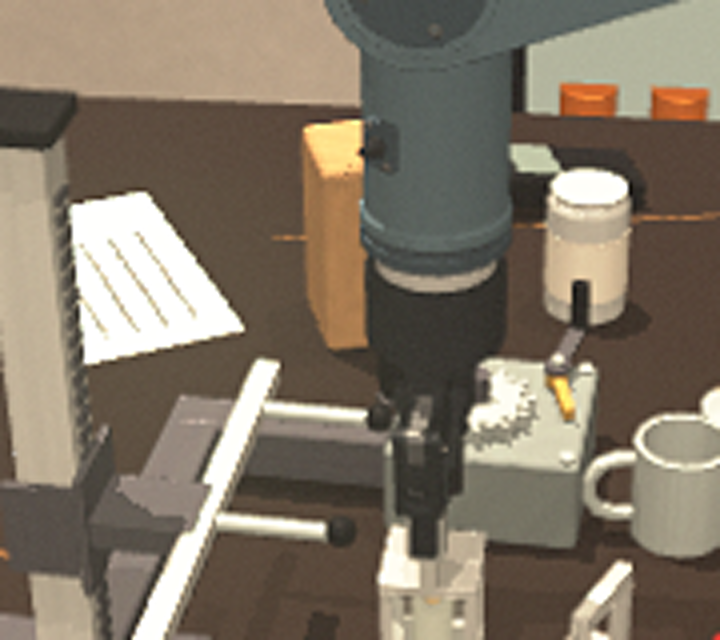

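View pics/top15c.png

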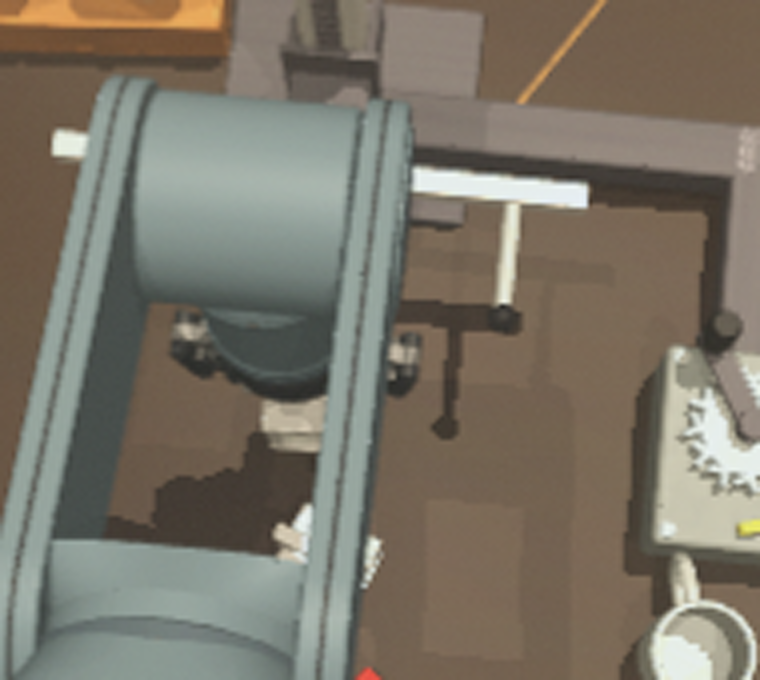

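```bash
python3 - <<'E'
from h import *
for uv in [(299,76),(299,102),(286,88),(313,88)]: print(onz("top",uv,.42))
# housing in side view: circle bottom/left edges in side15
im=cv2.imread("pics/side15.png")[:,:,::-1]; crop("s",im,200,0,260,200,3,"s15d")
# project bar for check
P=hp(-.222,0,0)
print(proj("side",[hp(-.222,.03,.19),hp(-.222,-.03,.19)]))
E
```

```text
[0.7979 0.0604 0.42  ]
[0.7446 0.0588 0.42  ]
[0.7726 0.0847 0.42  ]
[0.7739 0.0327 0.42  ]
[[317.4506 265.975 ]
 [321.7038 250.6516]]
```

View pics/s15d.png

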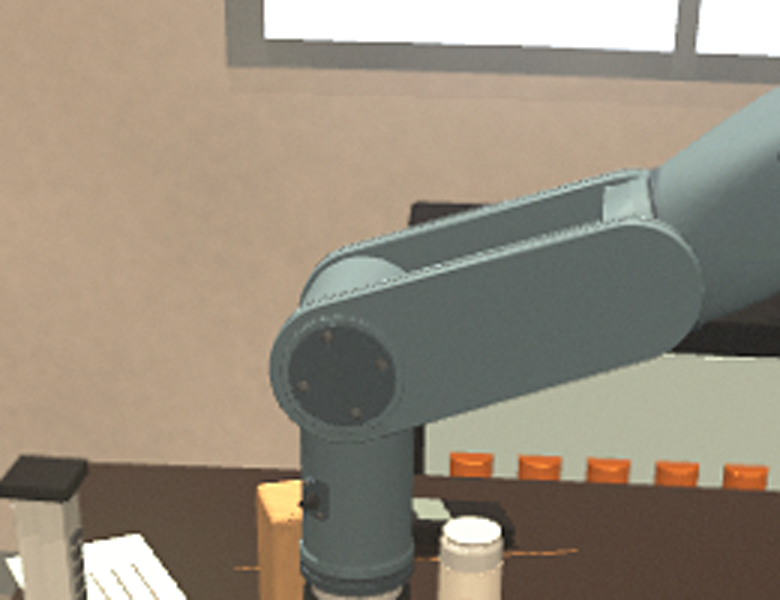

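```bash
python3 -m creep '[[5.4,0,-0.6,0.5,0,0,0],[5.4,0,-0.6,0.5,0,0,0],[5.4,1.2,-0.6,0.5,0,0,0],[5.4,2.5,-0.6,0.5,0,0,0],[5.4,3.5,-0.6,0.5,0,0,0],[5.4,3.5,-0.6,0.5,0,0,0]]' ; python3 - <<'E'
from h import *
P2=hp(-.127,0,.1675)
togo(P2)
f=r.grab_frame("side"); crop("s",f,250,200,120,110,6,"s16")
E
```

```text
time: 27.1
eef_pos: [0.5903, 0.0761, 0.1686]
eef_rot: [[0.997, -0.077, 0.0], [-0.077, -0.997, -0.0], [0.0, 0.0, -1.0]]
contact_force: [0.2, -0.7, -3.2]
opening: 0.694
t 27.10 pos [0.5903 0.0761 0.1686] F [ 0.2334 -0.7174 -3.1779] open 0.694 xang -4.4
  to [0.6447 0.0711 0.1675] -> cm [5.46 0.08 0.11]
```

View pics/s16.png

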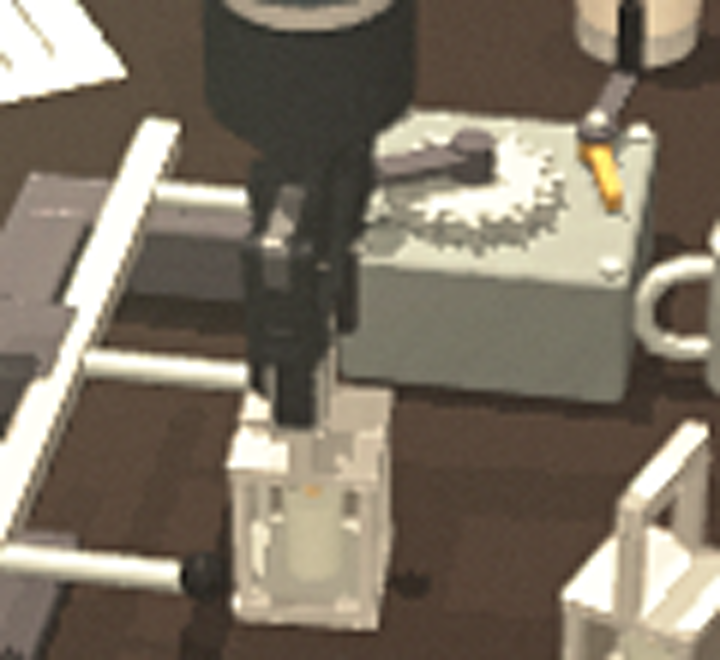

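```bash
python3 -m creep '[[5.4,1,0.05,0.05,0,0,0],[5.4,2.2,0.08,0.05,0,0,0],[5.4,3.5,0.08,0.05,0,0,0],[5.4,4.7,0.08,0.05,0,0,0],[5.4,5.4,0.08,0.05,0,0,0],[5.4,5.45,0.08,0.05,0,0,0]]' ; python3 - <<'E'
from h import *
P2=hp(-.127,0,.152)
togo(P2)
f=r.grab_frame("side"); crop("s",f,230,200,120,110,6,"s17")
f=r.grab_frame("top"); crop("s",f,230,130,120,110,6,"t17")
E
```

```text
time: 27.9
eef_pos: [0.644, 0.0713, 0.168]
eef_rot: [[0.997, -0.077, -0.0], [-0.077, -0.997, 0.0], [-0.0, -0.0, -1.0]]
contact_force: [0.0, -0.1, -2.4]
opening: 0.693
t 27.90 pos [0.644  0.0713 0.168 ] F [ 0.0266 -0.098  -2.4122] open 0.693 xang -4.4
  to [0.6447 0.0711 0.152 ] -> cm [0.07 0.01 1.6 ]
```

View pics/s17.png

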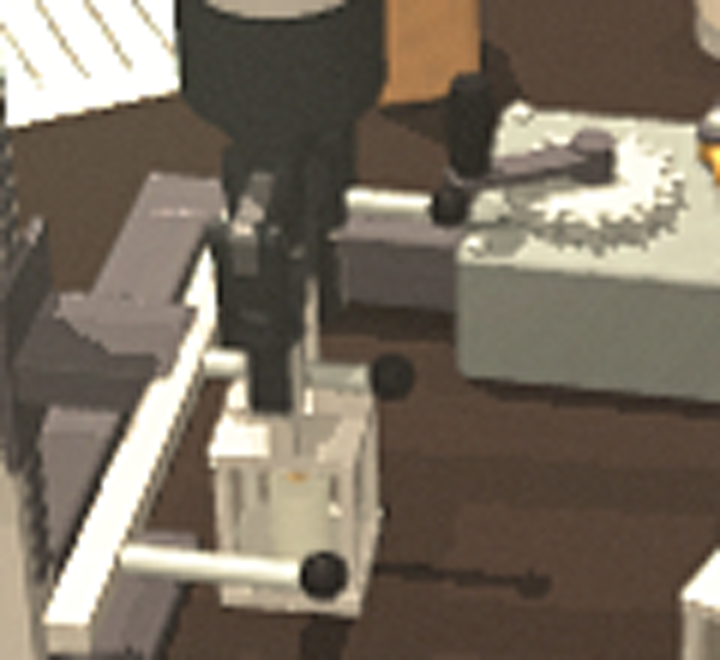

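View pics/t17.png

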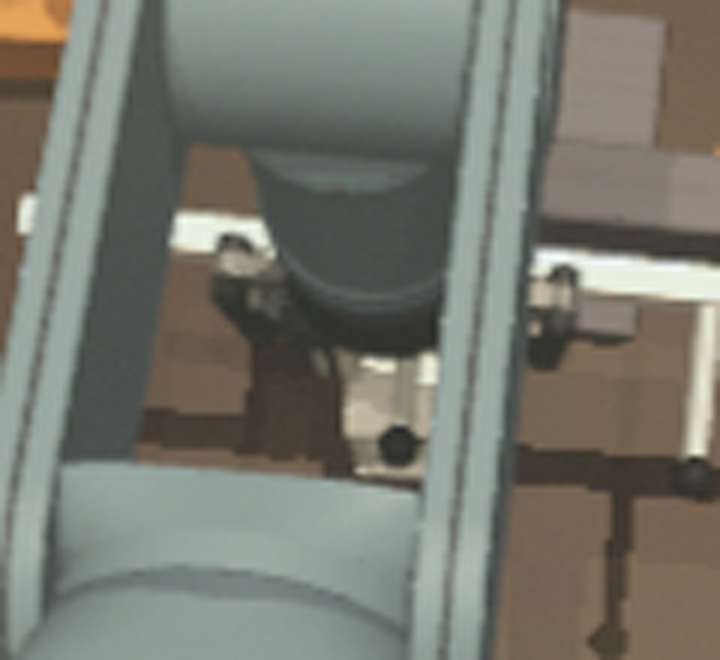

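```bash
python3 -m creep '[[5.4,0.05,0,0.5,0,0,0],[5.4,0.05,0,1.0,0,0,0],[5.4,0.05,0,1.4,0,0,0],[5.4,0.05,0,1.55,0,0,0],[5.4,0.05,0,1.55,0,0,0]]' ; python3 - <<'E'
from h import *
togo(hp(-.127,0,.152))
E
```

```text
time: 28.62
eef_pos: [0.6441, 0.0713, 0.1527]
eef_rot: [[0.997, -0.077, -0.0], [-0.077, -0.997, -0.0], [-0.0, 0.0, -1.0]]
contact_force: [0.7, 0.4, -3.1]
opening: 0.698
t 28.62 pos [0.6441 0.0713 0.1527] F [ 0.7423  0.3873 -3.0809] open 0.698 xang -4.4
  to [0.6447 0.0711 0.152 ] -> cm [0.07 0.02 0.07]
```

Not yet resting on the peg, so I lower a little more and watch the force.

```bash
python3 -m creep '[[5.4,0.05,0,0.1,0,0,0],[5.4,0.05,0,0.2,0,0,0],[5.4,0.05,0,0.3,0,0,0],[5.4,0.05,0,0.3,0,0,0]]' ; python3 - <<'E'
from h import *
togo(hp(-.127,0,.152))
E
```

```text
time: 29.12
eef_pos: [0.645, 0.0713, 0.1511]
eef_rot: [[0.997, -0.077, 0.002], [-0.077, -0.997, -0.0], [0.002, 0.0, -1.0]]
contact_force: [-2.0, -0.0, 5.4]
opening: 0.694
t 29.12 pos [0.645  0.0713 0.1511] F [-2.043  -0.0447  5.391 ] open 0.694 xang -4.4
  to [0.6447 0.0711 0.152 ] -> cm [-0.02  0.02 -0.09]
```

```bash
python3 -m creep '[[6.0,0,0,-0.1,0,0,0],[6.6,0,0,-0.1,0,0,0],[7.4,0,0,-0.1,0,0,0],[7.4,0,0,-0.1,0,0,0],[7.4,0,0,-1.5,0,0,0],[7.4,0,0,-4,0,0,0],[7.4,0,0,-7,0,0,0],[7.4,0,0,-9.5,0,0,0]]' ; python3 - <<'E'
from h import *
togo([.4557,.064,.22])
f=r.grab_frame("side"); crop("s",f,210,150,220,190,3.5,"s18"); cv2.imwrite("pics/side18.png",f[:,:,::-1])
E
```

```text
time: 30.12
eef_pos: [0.645, 0.0713, 0.2473]
eef_rot: [[0.997, -0.077, 0.002], [-0.077, -0.997, -0.0], [0.002, -0.0, -1.0]]
contact_force: [-0.2, -0.9, 0.0]
opening: 0.868
t 30.12 pos [0.645  0.0713 0.2473] F [-0.1934 -0.9387  0.0183] open 0.868 xang -4.4
  to [0.4557 0.064  0.22  ] -> cm [-18.83   2.18   2.69]
```

View pics/s18.png

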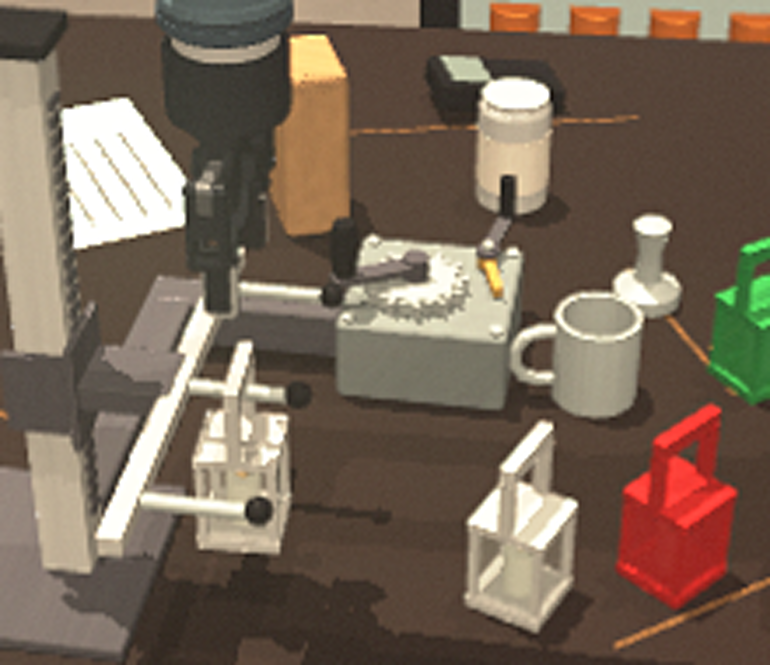

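```bash
python3 -m creep '[[7.6,-2,0.3,0,0,0,0],[7.6,-5,0.6,0,0,0,3],[7.6,-8,0.9,0.5,0,0,7],[7.6,-11,1.3,1,0,0,11],[7.6,-14,1.6,1.5,0,0,15],[7.6,-17,2,2,0,0,19],[7.6,-18.5,2.2,2.5,0,0,20.4],[7.6,-18.8,2.2,2.5,0,0,20.4]]' 40;  python3 -m creep '[[7.6,0,0,2,0,0,0],[7.6,0,0,4,0,0,0],[7.6,0,0,5,0,0,0],[7.6,0,0,5,0,0,0]]'; python3 - <<'E'
from h import *
togo([.4552,.0645,.0945])
f=r.grab_frame("side"); crop("s",f,310,160,120,170,4,"s19")
f=r.grab_frame("top"); crop("s",f,250,220,120,120,5,"t19")
E
```

```text
time: 31.18
eef_pos: [0.4546, 0.0638, 0.22]
eef_rot: [[0.908, -0.419, 0.0], [-0.419, -0.908, -0.0], [0.0, -0.0, -1.0]]
contact_force: [-0.2, 1.0, 0.3]
opening: 0.888
time: 31.68
eef_pos: [0.4556, 0.0638, 0.1695]
eef_rot: [[0.908, -0.419, -0.001], [-0.419, -0.908, 0.0], [-0.001, 0.0, -1.0]]
contact_force: [-0.1, -0.0, -0.1]
opening: 0.891
t 31.68 pos [0.4556 0.0638 0.1695] F [-0.1125 -0.0439 -0.1319] open 0.891 xang -24.8
  to [0.4552 0.0645 0.0945] -> cm [-0.06 -0.05  7.5 ]
```

View pics/s19.png

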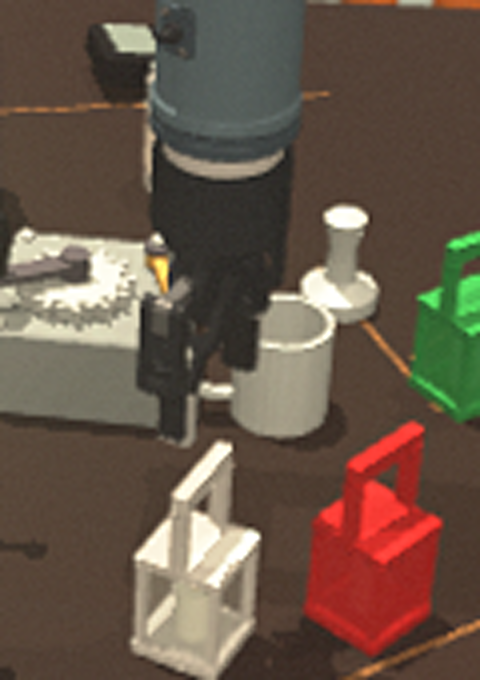

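View pics/t19.png

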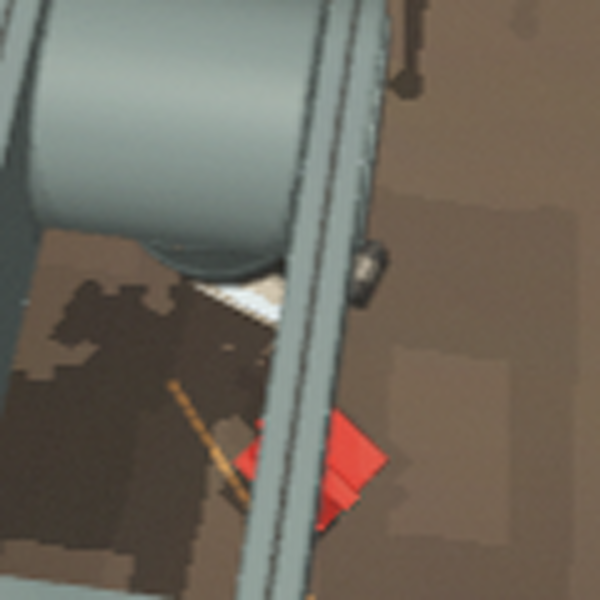

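```bash
python3 -m creep '[[7.6,-0.05,-0.05,2,0,0,0],[7.6,-0.05,-0.05,4,0,0,0],[7.6,-0.05,-0.05,6,0,0,0],[7.6,-0.05,-0.05,7.1,0,0,0],[7.6,-0.05,-0.05,7.4,0,0,0],[7.6,-0.05,-0.05,7.4,0,0,0]]'; python3 - <<'E'
from h import *
togo([.4552,.0645,.0945])
f=r.grab_frame("side"); crop("s",f,310,160,120,170,4,"s20")
E
```

```text
time: 32.52
eef_pos: [0.4557, 0.0644, 0.0963]
eef_rot: [[0.908, -0.419, 0.001], [-0.419, -0.908, -0.0], [0.001, -0.0, -1.0]]
contact_force: [0.2, 0.3, -0.5]
opening: 0.89
t 32.52 pos [0.4557 0.0644 0.0963] F [ 0.2489  0.3193 -0.4926] open 0.890 xang -24.8
  to [0.4552 0.0645 0.0945] -> cm [-0.06  0.01  0.18]
```

View pics/s20.png

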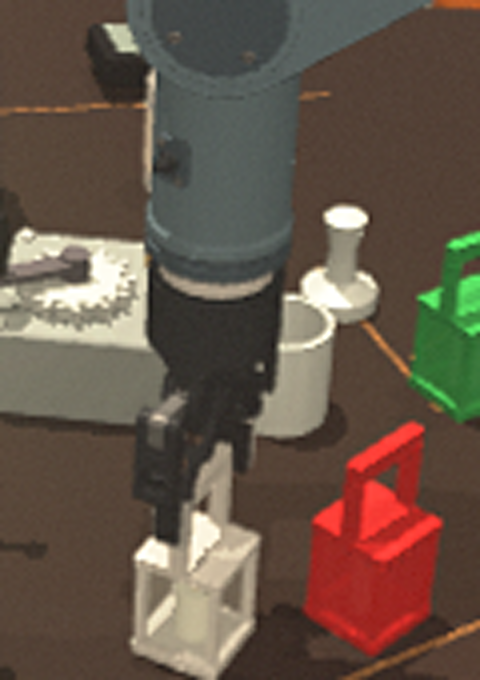

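```bash
python3 -m creep '[[7,-0.03,0,0.15,0,0,0],[6.4,-0.03,0,0.15,0,0,0],[5.6,-0.03,0,0.15,0,0,0],[5.4,-0.03,0,0.15,0,0,0],[5.4,-0.03,0,0.15,0,0,0],[5.4,-0.03,0,0.15,0,0,0]]' 40;  python3 - <<'E'
from h import *
togo()
E
python3 -m creep '[[5.4,0,0,-0.5,0,0,0],[5.4,0,0,-1.5,0,0,0],[5.4,0,0,-3,0,0,0],[5.4,0,0,-5,0,0,0],[5.4,0,0,-7,0,0,0],[5.4,0,0,-8.5,0,0,0],[5.4,0,0,-9,0,0,0],[5.4,0,0,-9,0,0,0]]' 40; python3 - <<'E'
from h import *
togo([.52,.16,.185],hp(-.222,.12,.1675))
f=r.grab_frame("side"); crop("s",f,280,130,160,200,3,"s21")
E
```

```text
time: 33.33
eef_pos: [0.4554, 0.0646, 0.0948]
eef_rot: [[0.908, -0.419, 0.001], [-0.419, -0.908, 0.0], [0.001, -0.001, -1.0]]
contact_force: [0.2, 1.9, 6.2]
opening: 0.689
t 33.33 pos [0.4554 0.0646 0.0948] F [0.1586 1.8752 6.1778] open 0.689 xang -24.8
time: 34.33
eef_pos: [0.4549, 0.0645, 0.1843]
eef_rot: [[0.908, -0.419, -0.0], [-0.419, -0.908, -0.0], [-0.0, 0.0, -1.0]]
contact_force: [0.1, -0.3, -2.2]
opening: 0.696
t 34.33 pos [0.4549 0.0645 0.1843] F [ 0.0575 -0.267  -2.2097] open 0.696 xang -24.8
  to [0.52  0.16  0.185] -> cm [  1.91 -11.4   -0.07]
  to [0.5596 0.1983 0.1675] -> cm [  3.9  -16.53   1.68]
```

View pics/s21.png

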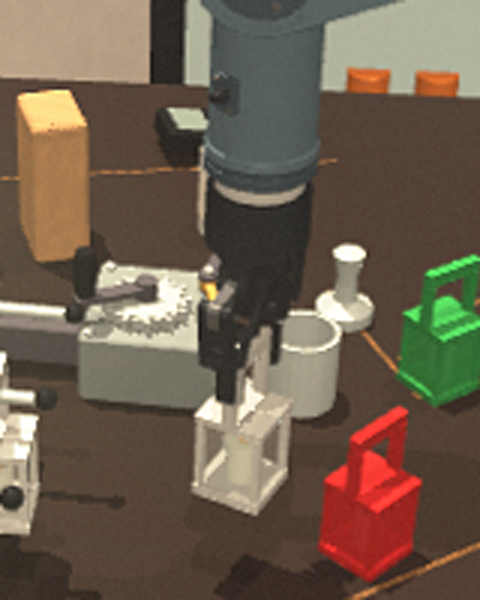

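```bash
python3 -m creep '[[5.4,0.3,-1.5,0,0,0,0],[5.4,0.8,-4,0,0,0,-3],[5.4,1.2,-7,0,0,0,-7],[5.4,1.7,-10,0.3,0,0,-11],[5.4,2.4,-13,0.8,0,0,-15],[5.4,3.2,-15.3,1.3,0,0,-19],[5.4,3.8,-16.4,1.6,0,0,-20.4],[5.4,3.9,-16.5,1.6,0,0,-20.4]]' 40; python3 -m creep '[[5.4,0,0,0,0,0,0],[5.4,0,0,0,0,0,0]]'; python3 - <<'E'
from h import *
togo(hp(-.222,.12,.1675),hp(-.127,.12,.1675))
f=r.grab_frame("side"); crop("s",f,240,190,140,130,5.5,"s22")
E
```

```text
time: 35.38
eef_pos: [0.5596, 0.1985, 0.1673]
eef_rot: [[0.997, -0.077, -0.002], [-0.077, -0.997, -0.0], [-0.002, 0.0, -1.0]]
contact_force: [0.7, -0.7, -1.1]
opening: 0.693
time: 35.62
eef_pos: [0.5593, 0.1974, 0.1686]
eef_rot: [[0.997, -0.078, 0.0], [-0.078, -0.997, -0.0], [0.0, 0.0, -1.0]]
contact_force: [-0.1, 0.3, -2.0]
opening: 0.692
t 35.62 pos [0.5593 0.1974 0.1686] F [-0.0855  0.254  -1.9611] open 0.692 xang -4.5
  to [0.5596 0.1983 0.1675] -> cm [ 0.02 -0.09  0.11]
  to [0.6543 0.1907 0.1675] -> cm [ 9.52 -0.07  0.11]
```

View pics/s22.png

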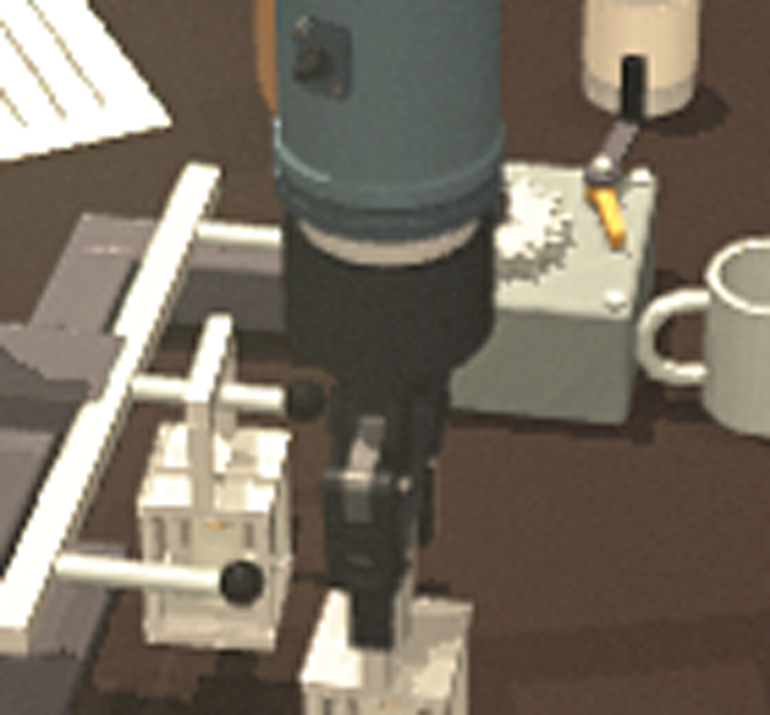

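```bash
python3 -m creep '[[5.4,1.2,-0.07,0.08,0,0,0],[5.4,2.5,-0.07,0.08,0,0,0],[5.4,4,-0.07,0.08,0,0,0],[5.4,5.5,-0.07,0.08,0,0,0],[5.4,7,-0.07,0.08,0,0,0],[5.4,8.5,-0.07,0.08,0,0,0],[5.4,9.4,-0.07,0.08,0,0,0],[5.4,9.5,-0.07,0.08,0,0,0]]' ; python3 - <<'E'
from h import *
togo(hp(-.127,.12,.152))
f=r.grab_frame("side"); crop("s",f,220,190,140,130,5.5,"s23")
E
```

```text
time: 36.67
eef_pos: [0.6551, 0.1911, 0.1671]
eef_rot: [[0.997, -0.077, -0.0], [-0.077, -0.997, -0.0], [-0.0, 0.0, -1.0]]
contact_force: [-0.6, 0.7, -2.1]
opening: 0.697
t 36.67 pos [0.6551 0.1911 0.1671] F [-0.613   0.7178 -2.0878] open 0.697 xang -4.4
  to [0.6543 0.1907 0.152 ] -> cm [-0.08  0.04  1.51]
```

View pics/s23.png

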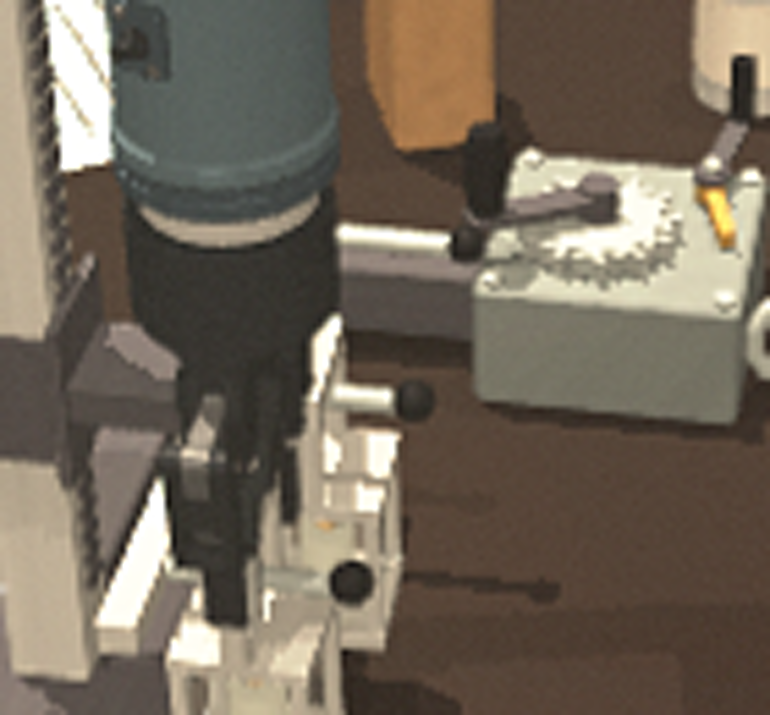

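Peg 3 passes through the handle. Lowering.

```bash
python3 -m creep '[[5.4,-0.05,0,0.5,0,0,0],[5.4,-0.05,0,1.0,0,0,0],[5.4,-0.05,0,1.35,0,0,0],[5.4,-0.05,0,1.5,0,0,0],[5.4,-0.05,0,1.6,0,0,0],[5.4,-0.05,0,1.7,0,0,0],[5.4,-0.05,0,1.75,0,0,0],[5.4,-0.05,0,1.75,0,0,0]]' ; python3 - <<'E'
from h import *
togo(hp(-.127,.12,.152))
E
```

```text
time: 37.72
eef_pos: [0.6538, 0.1915, 0.1514]
eef_rot: [[0.997, -0.077, 0.001], [-0.077, -0.997, 0.0], [0.001, -0.0, -1.0]]
contact_force: [-3.5, 0.0, 5.1]
opening: 0.695
t 37.73 pos [0.6538 0.1915 0.1514] F [-3.5108  0.0065  5.0884] open 0.695 xang -4.4
  to [0.6543 0.1907 0.152 ] -> cm [ 0.05  0.07 -0.06]
```

```bash
python3 -m creep '[[6.0,0,0,-0.1,0,0,0],[6.6,0,0,-0.1,0,0,0],[7.4,0,0,-0.1,0,0,0],[7.4,0,0,-0.1,0,0,0],[7.4,0,0,-1.5,0,0,0],[7.4,0,0,-4,0,0,0],[7.4,0,0,-7,0,0,0],[7.4,0,0,-10,0,0,0]]' ; python3 - <<'E'
from h import *
togo()
for n in("side","top"):
    f=r.grab_frame(n); cv2.imwrite(f"pics/{n}24.png",f[:,:,::-1])
E
```

```text
time: 38.72
eef_pos: [0.654, 0.1915, 0.2521]
eef_rot: [[0.997, -0.077, 0.001], [-0.077, -0.997, 0.0], [0.001, -0.0, -1.0]]
contact_force: [0.1, -0.5, -0.3]
opening: 0.87
t 38.73 pos [0.654  0.1915 0.2521] F [ 0.0535 -0.4867 -0.3354] open 0.870 xang -4.4
```

View pics/side24.png

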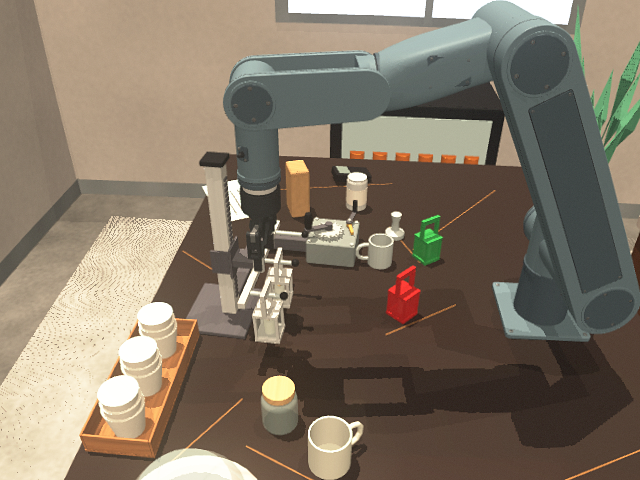

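View pics/top24.png

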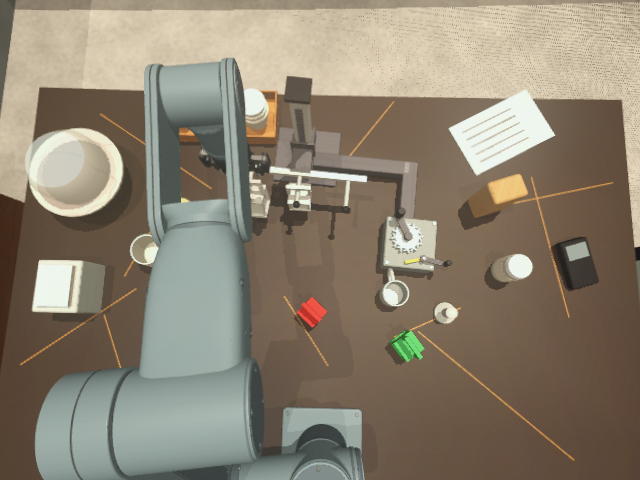

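```bash
python3 -m creep '[[4.5,-2,2,0,0,0,-3],[4.5,-4,6,0,0,0,-9],[4.5,-5,10.5,0,0,0,-16],[4.5,-6.5,15,0,0,0,-23],[4.5,-7.5,19.5,0,0,0,-30],[4.5,-8.5,24,0,0,0,-37],[4.5,-9.5,28.5,0,0,0,-44],[4.5,-10.5,33,0,0,0,-51]]' 25; python3 - <<'E'
from h import *
togo([.4793,-.3093,.2]);print(st()["joint_pos"])
E
```

```text
time: 39.83
eef_pos: [0.5231, -0.1308, 0.2499]
eef_rot: [[0.684, 0.729, 0.0], [0.729, -0.684, 0.0], [0.0, -0.0, -1.0]]
contact_force: [0.4, 0.4, 0.3]
opening: 0.53
t 39.83 pos [ 0.5231 -0.1308  0.2499] F [0.4374 0.3508 0.2865] open 0.530 xang 46.8
  to [ 0.4793 -0.3093  0.2   ] -> cm [-16.02   9.01   4.99]
[-25.8971  13.0218  87.6854   0.0016  79.2933  17.264 ]
```

```bash
python3 -m creep '[[4.5,-4,2.2,0.5,0,0,-5],[4.5,-8,4.5,1,0,0,-11],[4.5,-12,6.8,2,0,0,-17],[4.5,-15,8.5,4,0,0,-22],[4.5,-16,9,5,0,0,-22.7],[4.5,-16,9,6,0,0,-22.7],[4.5,-16,9,6,0,0,-22.7]]' 25; python3 - <<'E'
from h import *
togo([.4793,-.3093,.0945])
f=r.grab_frame("side"); crop("s",f,300,120,140,140,5,"s25")
f=r.grab_frame("top"); crop("s",f,370,180,140,140,5,"t25")
E
```

```text
time: 40.7
eef_pos: [0.4793, -0.3061, 0.1893]
eef_rot: [[0.353, 0.936, -0.001], [0.936, -0.353, 0.002], [0.001, -0.002, -1.0]]
contact_force: [1.3, 0.2, -0.1]
opening: 0.525
t 40.70 pos [ 0.4793 -0.3061  0.1893] F [ 1.3136  0.1624 -0.1333] open 0.525 xang 69.3
  to [ 0.4793 -0.3093  0.0945] -> cm [-0.31  0.13  9.48]
```

View pics/s25.png

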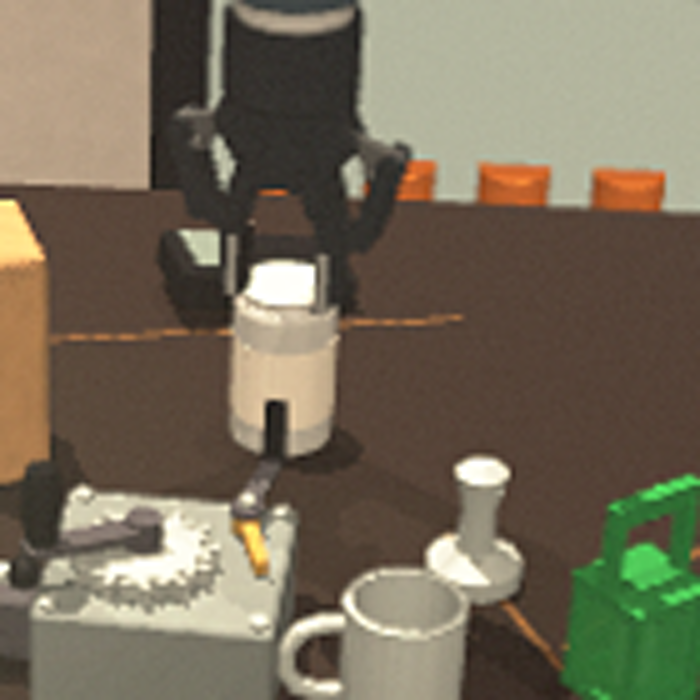

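```bash
python3 -m creep '[[4.5,-0.15,0.1,2,0,0,0],[4.5,-0.15,0.1,4.5,0,0,0],[4.5,-0.15,0.1,7,0,0,0],[4.5,-0.15,0.1,8.8,0,0,0],[4.5,-0.15,0.1,9.4,0,0,0],[4.5,-0.15,0.1,9.4,0,0,0]]' 25; python3 - <<'E'
from h import *
togo([.4793,-.3093,.0945])
E
```

```text
time: 41.55
eef_pos: [0.4802, -0.3091, 0.0965]
eef_rot: [[0.353, 0.936, 0.0], [0.936, -0.353, -0.0], [-0.0, 0.001, -1.0]]
contact_force: [-0.3, -0.1, 2.0]
opening: 0.526
t 41.55 pos [ 0.4802 -0.3091  0.0965] F [-0.2736 -0.1028  1.9897] open 0.526 xang 69.3
  to [ 0.4793 -0.3093  0.0945] -> cm [-0.05 -0.08  0.2 ]
```

```bash
python3 -m creep '[[3.5,-0.05,-0.08,0.05,0,0,0],[2,-0.05,-0.08,0.05,0,0,0],[1,-0.05,-0.08,0.05,0,0,0],[1,-0.05,-0.08,0.05,0,0,0],[1,-0.05,-0.08,0.05,0,0,0],[1,-0.05,-0.08,0.05,0,0,0]]' 25; python3 - <<'E'
from h import *
togo()
s=st(); p=s["eef_pos"]-PV; a0=np.degrees(np.arctan2(p[1],p[0])); print(a0,np.linalg.norm(p[:2]))
for a in (-112,-120,-128,-136,-144,-150,-152):
    t=np.radians(a); P=PV+.0585*np.array([np.cos(t),np.sin(t),0]); P[2]=s["eef_pos"][2]; print(a,a0-a,(s["eef_rot"].T@(P-s["eef_pos"])*100).round(2))
E
```

```text
time: 42.3
eef_pos: [0.479, -0.3098, 0.0962]
eef_rot: [[0.353, 0.935, 0.001], [0.935, -0.353, -0.001], [-0.0, 0.001, -1.0]]
contact_force: [-1.8, 0.5, 4.6]
opening: 0.15
t 42.30 pos [ 0.479  -0.3098  0.0962] F [-1.7537  0.4712  4.6105] open 0.150 xang 69.3
-104.26873770482517 0.058791216838515375
-112 7.7312622951748295 [-0.01 -0.79 -0.  ]
-120 15.73126229517483 [ 0.07 -1.6  -0.  ]
-128 23.73126229517483 [ 0.26 -2.4  -0.  ]
-136 31.73126229517483 [ 0.55 -3.16 -0.  ]
-144 39.73126229517483 [ 0.95 -3.87 -0.  ]
-150 45.73126229517483 [ 1.32 -4.36 -0.  ]
-152 47.73126229517483 [ 1.45 -4.52 -0.  ]
```

```bash
python3 -m creep '[[1,0,-0.79,0,0,0,8],[1,0.07,-1.6,0,0,0,16],[1,0.26,-2.4,0,0,0,24],[1,0.55,-3.16,0,0,0,32],[1,0.95,-3.87,0,0,0,40],[1,1.32,-4.36,0,0,0,46],[1,1.45,-4.52,0,0,0,47],[1,1.45,-4.52,0,0,0,47]]' 25; python3 - <<'E'
from h import *
togo()
s=st(); p=s["eef_pos"]-PV; a0=np.degrees(np.arctan2(p[1],p[0])); print(a0,np.linalg.norm(p[:2]))
f=r.grab_frame("side"); crop("s",f,300,120,140,140,5,"s26")
E
```

```text
time: 43.3
eef_pos: [0.4416, -0.2817, 0.0962]
eef_rot: [[0.925, 0.38, 0.0], [0.38, -0.925, -0.003], [-0.001, 0.003, -1.0]]
contact_force: [-3.9, -3.5, 5.1]
opening: 0.154
t 43.30 pos [ 0.4416 -0.2817  0.0962] F [-3.8536 -3.4833  5.1479] open 0.154 xang 22.3
-150.95386663668177 0.059284823603508355
```

View pics/s26.png

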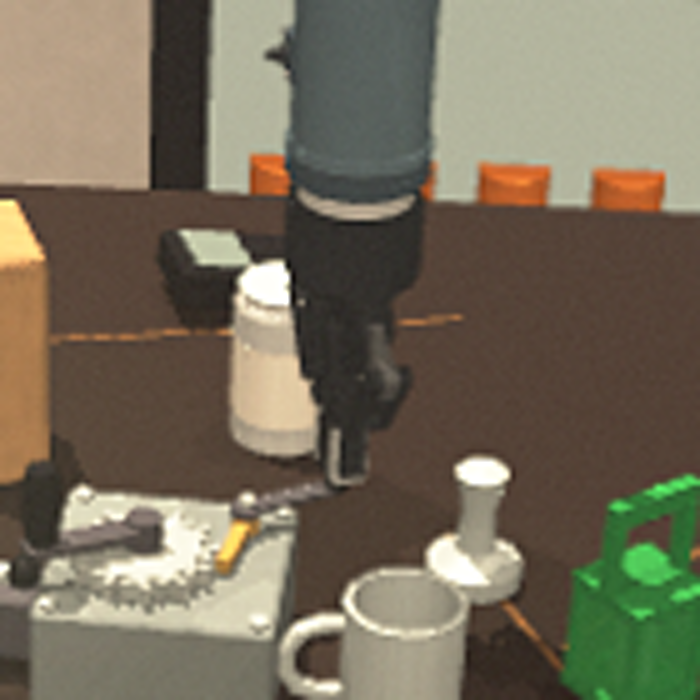

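```bash
python3 -m creep '[[1,0,-0.15,0,0,0,0],[1,0,-0.25,0,0,0,0],[1,0,-0.25,0,0,0,0],[1,0,-0.25,0,0,0,0]]' 25; python3 - <<'E'
from h import *
togo()
s=st(); p=s["eef_pos"]-PV; a0=np.degrees(np.arctan2(p[1],p[0])); print(a0,np.linalg.norm(p[:2]))
E
```

```text
time: 43.85
eef_pos: [0.4416, -0.2815, 0.0963]
eef_rot: [[0.925, 0.38, 0.002], [0.38, -0.925, -0.007], [-0.0, 0.007, -1.0]]
contact_force: [-1.2, -10.2, 0.2]
opening: 0.157
t 43.85 pos [ 0.4416 -0.2815  0.0963] F [ -1.2309 -10.2064   0.1734] open 0.157 xang 22.3
-151.04437853641855 0.05922996363533513
```

```bash
python3 -m creep '[[1,0,0.2,0,0,0,0],[3.5,0,0.2,0,0,0,0],[4.5,0,0.2,0,0,0,0],[4.5,0,0.2,-1,0,0,0],[4.5,0,0.2,-4,0,0,0],[4.5,0,0.2,-7,0,0,0],[4.5,0,0.2,-10,0,0,0],[4.5,0,0.2,-12,0,0,0]]' 25; python3 - <<'E'
from h import *
a=np.radians(TH0+342.5); P=AX+.0595*np.array([np.cos(a),np.sin(a),0]); print(P)
togo([P[0],P[1],.2])
f=r.grab_frame("side"); crop("s",f,290,120,150,140,5,"s27")
f=r.grab_frame("top"); crop("s",f,370,190,100,110,6,"t27")
E
```

```text
time: 44.85
eef_pos: [0.442, -0.2796, 0.2178]
eef_rot: [[0.925, 0.38, 0.002], [0.38, -0.925, -0.002], [0.001, 0.002, -1.0]]
contact_force: [-0.4, -0.3, 0.2]
opening: 0.525
[ 0.6026 -0.1865  0.    ]
t 44.85 pos [ 0.442  -0.2796  0.2178] F [-0.4233 -0.286   0.1925] open 0.525 xang 22.3
  to [ 0.6026 -0.1865  0.2   ] -> cm [18.39 -2.51  1.79]
```

View pics/t27.png

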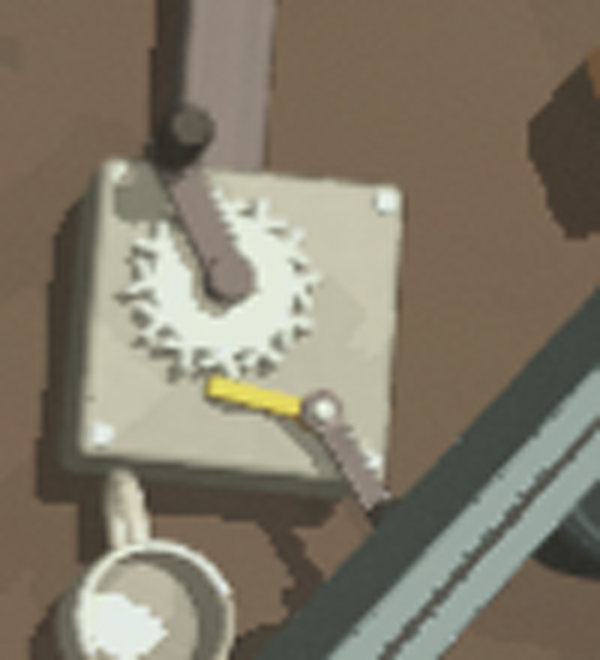

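View pics/s27.png

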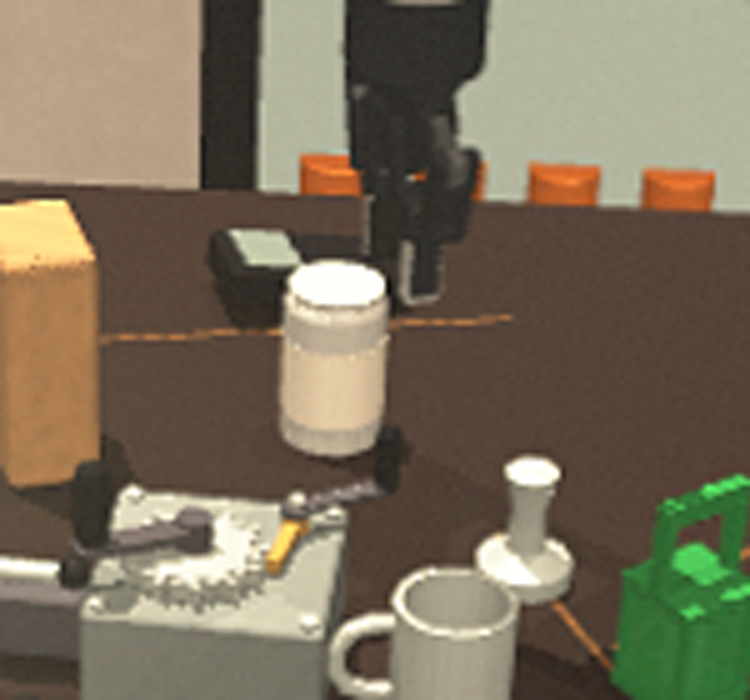

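```bash
python3 - <<'E'
from h import *
a=cv2.imread("pics/side0.png"); b=r.grab_frame("side")[:,:,::-1]
p=[cv2.resize(i[190:235,335:385],None,fx=8,fy=8,interpolation=cv2.INTER_NEAREST) for i in (a,b)]
cv2.imwrite("pics/cmp.png",np.hstack(p))
E
```

```text
(no output)
```

View pics/cmp.png

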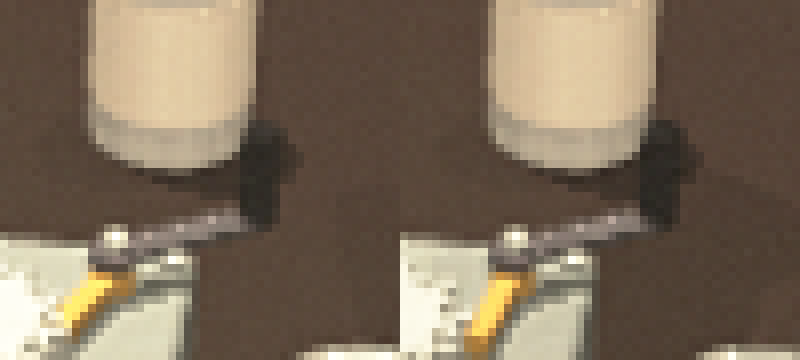

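```bash
python3 -m creep '[[4.5,3,-0.4,0,0,0,0],[4.5,7,-1,0,0,0,0],[4.5,11,-1.5,0,0,0,0],[4.5,15,-2.1,0.5,0,0,0],[4.5,17.5,-2.4,1,0,0,0],[4.5,18.3,-2.5,1.8,0,0,0],[4.5,18.4,-2.5,3,0,0,0],[4.5,18.4,-2.5,3,0,0,0]]' 60; python3 - <<'E'
from h import *
togo([.6026,-.1865,.1115])
f=r.grab_frame("side"); crop("s",f,240,120,150,140,5,"s28")
E
```

```text
time: 46.0
eef_pos: [0.6005, -0.1868, 0.1836]
eef_rot: [[0.925, 0.379, -0.004], [0.379, -0.925, 0.001], [-0.003, -0.003, -1.0]]
contact_force: [-0.2, -0.0, -0.3]
opening: 0.529
t 46.00 pos [ 0.6005 -0.1868  0.1836] F [-0.2318 -0.0055 -0.2883] open 0.529 xang 22.3
  to [ 0.6026 -0.1865  0.1115] -> cm [0.22 0.08 7.21]
```

View pics/s28.png

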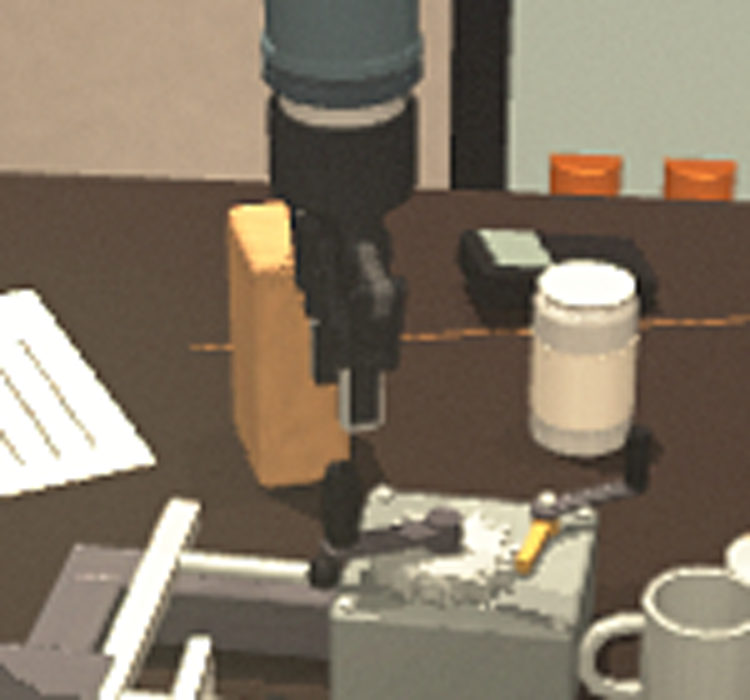

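```bash
python3 -c "
from h import *
print(proj('side',[.6026,-.1865,.125]),proj('top',[.6026,-.1865,.148]), 370+188/6,190+128/6)"
python3 -m creep '[[4.5,0.15,0.08,1.5,0,0,0],[4.5,0.15,0.08,3.5,0,0,0],[4.5,0.15,0.08,5.5,0,0,0],[4.5,0.15,0.08,6.7,0,0,0],[4.5,0.15,0.08,7.1,0,0,0],[4.5,0.15,0.08,7.1,0,0,0]]' 60; python3 - <<'E'
from h import *
togo([.6026,-.1865,.1115])
f=r.grab_frame("side"); crop("s",f,270,180,80,70,8,"s29")
E
```

```text
[[307.9831 220.1038]] [[401.9537 210.7459]] 401.3333333333333 211.33333333333334
time: 46.8
eef_pos: [0.604, -0.187, 0.1147]
eef_rot: [[0.925, 0.379, 0.0], [0.379, -0.925, -0.0], [0.0, 0.0, -1.0]]
contact_force: [-0.0, -0.4, 0.5]
opening: 0.525
t 46.80 pos [ 0.604  -0.187   0.1147] F [-0.0108 -0.3776  0.4519] open 0.525 xang 22.3
  to [ 0.6026 -0.1865  0.1115] -> cm [-0.11 -0.1   0.32]
```

View pics/s29.png

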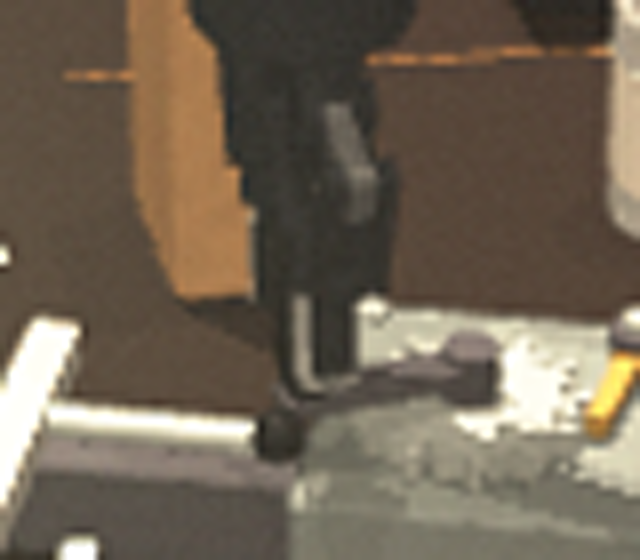

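```bash
python3 -m creep '[[4.5,-0.1,-0.08,0.25,0,0,0],[3.5,-0.1,-0.08,0.25,0,0,0],[2.5,-0.1,-0.08,0.25,0,0,0],[1.8,-0.1,-0.08,0.25,0,0,0],[1.8,-0.1,-0.08,0.25,0,0,0],[1.8,-0.1,-0.08,0.25,0,0,0]]' 60; python3 - <<'E'
from h import *
circ(0,[342,340,336,332,327,322,317,312],.1125)
E
```

```text
time: 47.6
eef_pos: [0.6026, -0.1861, 0.1124]
eef_rot: [[0.925, 0.38, 0.0], [0.38, -0.925, 0.0], [0.0, -0.0, -1.0]]
contact_force: [-0.7, 2.7, 4.4]
opening: 0.234
t 47.60 r 0.0598 ang(mod) 25.8 crank -0.300 z 0.1124 F [-0.7  2.7  4.4] open 0.234
[[0.03, 0.09, -0.01], [0.03, 0.29, -0.01], [0.03, 0.71, -0.01], [-0.01, 1.13, -0.01], [-0.1, 1.65, -0.01], [-0.24, 2.15, -0.01], [-0.41, 2.64, -0.01], [-0.63, 3.12, -0.01]]
```

```bash
python3 -m creep '[[1.8,0.03,0.09,0,0,0,0],[1.8,0.03,0.29,0,0,0,0],[1.8,0.03,0.71,0,0,0,0],[1.8,0,1.13,0,0,0,0],[1.8,-0.1,1.65,0,0,0,0],[1.8,-0.24,2.15,0,0,0,0],[1.8,-0.41,2.64,0,0,0,0],[1.8,-0.63,3.12,0,0,0,0]]' 60; python3 - <<'E'
from h import *
circ(0,[307,302,297,292,287,282,277,272],.1125)
E
```

```text
time: 48.6
eef_pos: [0.6082, -0.2154, 0.1123]
eef_rot: [[0.925, 0.38, -0.001], [0.38, -0.925, 0.004], [0.0, -0.004, -1.0]]
contact_force: [-3.5, 8.8, 7.7]
opening: 0.234
t 48.60 r 0.0594 ang(mod) -3.1 crank 5.479 z 0.1123 F [-3.5  8.8  7.7] open 0.234
[[-0.3, 0.66, -0.03], [-0.59, 1.09, -0.03], [-0.93, 1.49, -0.03], [-1.3, 1.86, -0.03], [-1.7, 2.2, -0.03], [-2.13, 2.5, -0.04], [-2.58, 2.76, -0.04], [-3.05, 2.98, -0.04]]
```

```bash
python3 -m creep '[[1.8,-0.27,0.6,0,0,0,0],[1.8,-0.59,1.09,0,0,0,0],[1.8,-0.93,1.49,0,0,0,0],[1.8,-1.3,1.86,0,0,0,0],[1.8,-1.7,2.2,0,0,0,0],[1.8,-2.13,2.5,0,0,0,0],[1.8,-2.58,2.76,0,0,0,0],[1.8,-3.05,2.98,0,0,0,0]]' 60; python3 - <<'E'
from h import *
circ(0,[267,262,257,252,247,242,237,232],.1125)
f=r.grab_frame("side"); crop("s",f,200,140,200,200,3,"s30")
E
```

```text
time: 49.6
eef_pos: [0.5916, -0.2531, 0.1122]
eef_rot: [[0.925, 0.38, -0.001], [0.38, -0.925, 0.006], [0.002, -0.006, -1.0]]
contact_force: [-0.5, 13.1, 7.7]
opening: 0.239
t 49.60 r 0.0592 ang(mod) -43.8 crank 4.769 z 0.1122 F [-0.5 13.1  7.7] open 0.239
[[-0.58, 0.3, -0.03], [-1.08, 0.44, -0.04], [-1.6, 0.53, -0.04], [-2.12, 0.58, -0.04], [-2.64, 0.58, -0.04], [-3.17, 0.53, -0.04], [-3.68, 0.44, -0.04], [-4.19, 0.31, -0.04]]
```

View pics/s30.png

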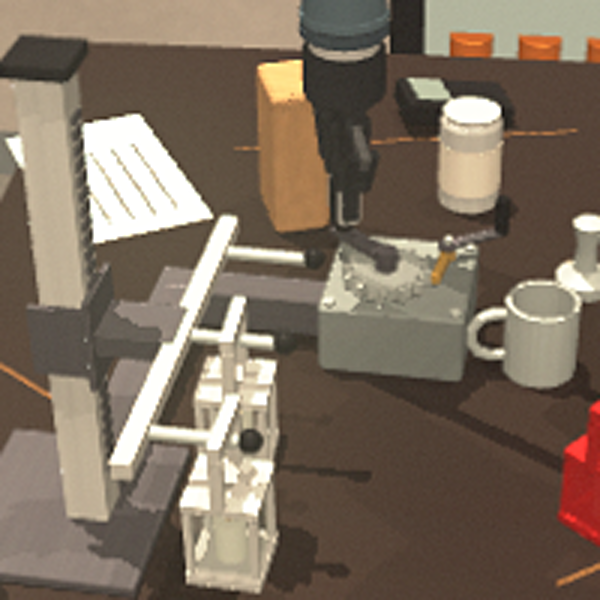

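```bash
python3 -m creep '[[1.8,-0.55,0.28,0,0,0,0],[1.8,-1.08,0.44,0,0,0,0],[1.8,-1.6,0.53,0,0,0,0],[1.8,-2.12,0.58,0,0,0,0],[1.8,-2.64,0.58,0,0,0,0],[1.8,-3.17,0.53,0,0,0,0],[1.8,-3.68,0.44,0,0,0,0],[1.8,-4.19,0.31,0,0,0,0]]' 60; python3 - <<'E'
from h import *
circ(0,[227,222,217,212,207,202,197,192],.1125)
E
```

```text
time: 50.65
eef_pos: [0.5561, -0.2713, 0.1122]
eef_rot: [[0.925, 0.38, 0.003], [0.38, -0.925, 0.006], [0.006, -0.004, -1.0]]
contact_force: [7.1, 15.7, 5.2]
opening: 0.235
t 50.65 r 0.0596 ang(mod) -83.0 crank 4.084 z 0.1122 F [ 7.1 15.7  5.2] open 0.235
[[-0.7, -0.2, -0.03], [-1.18, -0.42, -0.03], [-1.63, -0.68, -0.03], [-2.06, -0.98, -0.03], [-2.46, -1.31, -0.04], [-2.83, -1.68, -0.04], [-3.17, -2.08, -0.04], [-3.47, -2.51, -0.04]]
```

```bash
sed -i 's/def circ(d0,ds,z=.1116)/def circ(d0,ds,z=.1116,R=.0592)/; s/AX+.06\*np.array(\[np.cos(t)/AX+R*np.array([np.cos(t)/' h.py; python3 - <<'E'
from h import *
circ(0,[227,222,217,212,207,202,197,192],.1125)
E
```

```text
t 50.65 r 0.0596 ang(mod) -83.0 crank 4.084 z 0.1122 F [ 7.1 15.7  5.2] open 0.235
[[-0.67, -0.27, -0.03], [-1.14, -0.49, -0.03], [-1.59, -0.75, -0.03], [-2.01, -1.04, -0.03], [-2.41, -1.37, -0.03], [-2.77, -1.74, -0.04], [-3.11, -2.13, -0.04], [-3.4, -2.55, -0.04]]
```

```bash
python3 -m creep '[[1.8,-0.67,-0.27,0,0,0,0],[1.8,-1.14,-0.49,0,0,0,0],[1.8,-1.59,-0.75,0,0,0,0],[1.8,-2.01,-1.04,0,0,0,0],[1.8,-2.41,-1.37,0,0,0,0],[1.8,-2.77,-1.74,0,0,0,0],[1.8,-3.11,-2.13,0,0,0,0],[1.8,-3.4,-2.55,0,0,0,0]]' 60; python3 - <<'E'
from h import *
circ(0,[187,182,177,172,167,162,157,152],.1125,.0595)
E
```

```text
time: 51.65
eef_pos: [0.5174, -0.2634, 0.1124]
eef_rot: [[0.925, 0.379, 0.009], [0.379, -0.925, 0.001], [0.009, 0.002, -1.0]]
contact_force: [14.7, 7.5, -2.6]
opening: 0.236
t 51.65 r 0.0601 ang(mod) -121.5 crank 3.412 z 0.1124 F [14.7  7.5 -2.6] open 0.236
[[-0.42, -0.78, -0.02], [-0.64, -1.25, -0.02], [-0.82, -1.74, -0.02], [-0.95, -2.24, -0.02], [-1.04, -2.75, -0.03], [-1.09, -3.27, -0.03], [-1.09, -3.79, -0.03], [-1.05, -4.3, -0.03]]
```

```bash
python3 -m creep '[[1.8,-0.4,-0.7,0,0,0,0],[1.8,-0.64,-1.25,0,0,0,0],[1.8,-0.82,-1.74,0,0,0,0],[1.8,-0.95,-2.24,0,0,0,0],[1.8,-1.04,-2.75,0,0,0,0],[1.8,-1.09,-3.27,0,0,0,0],[1.8,-1.09,-3.79,0,0,0,0],[1.8,-1.05,-4.3,0,0,0,0]]' 60; python3 - <<'E'
from h import *
circ(0,[147,142,137,132,127,122,117,112],.1125,.0598)
E
```

```text
time: 52.65
eef_pos: [0.4914, -0.2317, 0.1125]
eef_rot: [[0.925, 0.379, 0.009], [0.379, -0.925, -0.005], [0.007, 0.008, -1.0]]
contact_force: [11.8, -5.3, -7.8]
opening: 0.236
t 52.65 r 0.0606 ang(mod) -161.2 crank 2.719 z 0.1125 F [11.8 -5.3 -7.8] open 0.236
[[0.21, -0.9, -0.0], [0.34, -1.41, -0.01], [0.52, -1.9, -0.01], [0.74, -2.37, -0.01], [1.0, -2.82, -0.01], [1.29, -3.25, -0.02], [1.63, -3.65, -0.02], [1.99, -4.02, -0.02]]
```

```bash
python3 -m creep '[[1.8,0.18,-0.8,0,0,0,0],[1.8,0.34,-1.41,0,0,0,0],[1.8,0.52,-1.9,0,0,0,0],[1.8,0.74,-2.37,0,0,0,0],[1.8,1.0,-2.82,0,0,0,0],[1.8,1.29,-3.25,0,0,0,0],[1.8,1.63,-3.65,0,0,0,0],[1.8,1.99,-4.02,0,0,0,0]]' 60; python3 - <<'E'
from h import *
circ(0,[107,102,97,92,87,82,77,72],.1125,.0600)
f=r.grab_frame("side"); crop("s",f,200,120,200,200,3,"s31")
E
```

```text
time: 53.65
eef_pos: [0.4925, -0.1884, 0.1125]
eef_rot: [[0.925, 0.379, 0.005], [0.379, -0.925, -0.007], [0.002, 0.009, -1.0]]
contact_force: [3.5, -11.1, -4.9]
opening: 0.235
t 53.65 r 0.0612 ang(mod) 157.2 crank 1.993 z 0.1125 F [  3.5 -11.1  -4.9] open 0.235
[[0.65, -0.41, -0.0], [1.07, -0.72, -0.0], [1.53, -0.98, -0.01], [2.0, -1.2, -0.01], [2.49, -1.38, -0.01], [3.0, -1.52, -0.01], [3.51, -1.61, -0.01], [4.03, -1.66, -0.01]]
```

View pics/s31.png

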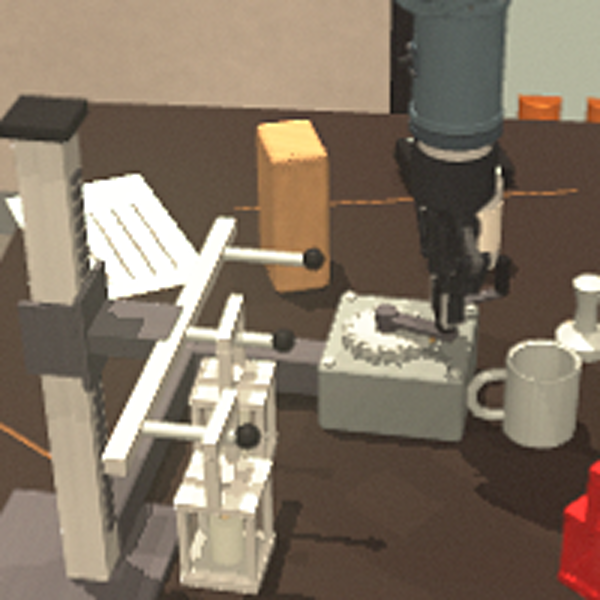

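```bash
python3 -m creep '[[1.8,0.6,-0.38,0,0,0,0],[1.8,1.07,-0.72,0,0,0,0],[1.8,1.53,-0.98,0,0,0,0],[1.8,2.0,-1.2,0,0,0,0],[1.8,2.49,-1.38,0,0,0,0],[1.8,3.0,-1.52,0,0,0,0],[1.8,3.51,-1.61,0,0,0,0],[1.8,4.03,-1.66,0,0,0,0]]' 60; python3 - <<'E'
from h import *
circ(0,[67,62,57,52,47,42,37,32],.1125,.0605)
E
```

```text
time: 54.7
eef_pos: [0.5212, -0.1574, 0.1124]
eef_rot: [[0.925, 0.38, -0.0], [0.38, -0.925, -0.006], [-0.002, 0.006, -1.0]]
contact_force: [-5.6, -10.9, 1.4]
opening: 0.237
t 54.70 r 0.0613 ang(mod) 116.8 crank 1.289 z 0.1124 F [ -5.6 -10.9   1.4] open 0.237
[[0.73, 0.07, -0.02], [1.25, 0.11, -0.02], [1.77, 0.2, -0.02], [2.29, 0.34, -0.02], [2.78, 0.52, -0.02], [3.26, 0.74, -0.02], [3.72, 1.0, -0.02], [4.15, 1.3, -0.02]]
```

```bash
python3 -m creep '[[1.8,0.7,0.07,0,0,0,0],[1.8,1.25,0.11,0,0,0,0],[1.8,1.77,0.2,0,0,0,0],[1.8,2.29,0.34,0,0,0,0],[1.8,2.78,0.52,0,0,0,0],[1.8,3.26,0.74,0,0,0,0],[1.8,3.72,1.0,0,0,0,0],[1.8,4.15,1.3,0,0,0,0]]' 60; python3 - <<'E'
from h import *
circ(0,[27,22,17,12,7,3,0,-3],.1125,.0602)
E
```

```text
time: 55.7
eef_pos: [0.5624, -0.1526, 0.1122]
eef_rot: [[0.925, 0.38, -0.004], [0.38, -0.925, -0.004], [-0.006, 0.002, -1.0]]
contact_force: [-10.4, -7.7, 9.0]
opening: 0.239
t 55.70 r 0.0610 ang(mod) 77.2 crank 0.597 z 0.1122 F [-10.4  -7.7   9. ] open 0.239
[[0.54, 0.54, -0.03], [0.91, 0.91, -0.03], [1.25, 1.31, -0.03], [1.56, 1.74, -0.03], [1.82, 2.19, -0.03], [2.0, 2.57, -0.04], [2.12, 2.86, -0.04], [2.22, 3.16, -0.04]]
```

```bash
python3 -m creep '[[1.8,0.5,0.5,0,0,0,0],[1.8,0.91,0.91,0,0,0,0],[1.8,1.25,1.31,0,0,0,0],[1.8,1.56,1.74,0,0,0,0],[1.8,1.82,2.19,0,0,0,0],[1.8,2.0,2.57,0,0,0,0],[1.8,2.12,2.86,0,0,0,0],[1.8,2.22,3.16,0,0,0,0]]' 60; python3 - <<'E'
from h import *
circ(0,[-3,-5,-7,-8],.1125,.0602)
E
```

```text
time: 56.7
eef_pos: [0.5937, -0.1716, 0.1121]
eef_rot: [[0.925, 0.38, -0.007], [0.38, -0.925, -0.0], [-0.007, -0.002, -1.0]]
contact_force: [-12.9, -0.6, 11.1]
opening: 0.232
t 56.70 r 0.0605 ang(mod) 42.2 crank -0.014 z 0.1121 F [-12.9  -0.6  11.1] open 0.232
[[0.05, 0.23, -0.04], [0.11, 0.43, -0.04], [0.16, 0.63, -0.04], [0.19, 0.73, -0.04]]
```

```bash
python3 -m creep '[[1.8,0.08,0.23,0,0,0,0],[1.8,0.14,0.43,0,0,0,0],[1.8,0.18,0.63,0,0,0,0],[1.8,0.2,0.7,0,0,0,0],[1.8,0.2,0.7,0,0,0,0]]' 60; python3 - <<'E'
from h import *
circ(0,[-6,-4,-2,0,2,4,5],.1125,.0602)
f=r.grab_frame("side"); crop("s",f,200,120,200,200,3,"s32")
E
```

```text
time: 57.32
eef_pos: [0.5979, -0.1769, 0.1121]
eef_rot: [[0.925, 0.38, -0.007], [0.38, -0.925, 0.0], [-0.007, -0.003, -1.0]]
contact_force: [-13.7, 1.1, 10.8]
opening: 0.237
t 57.33 r 0.0604 ang(mod) 35.8 crank -0.126 z 0.1121 F [-13.7   1.1  10.8] open 0.237
[[-0.05, -0.12, -0.04], [-0.11, -0.32, -0.04], [-0.17, -0.52, -0.04], [-0.24, -0.72, -0.04], [-0.32, -0.92, -0.04], [-0.4, -1.11, -0.04], [-0.45, -1.21, -0.04]]
```

View pics/s32.png

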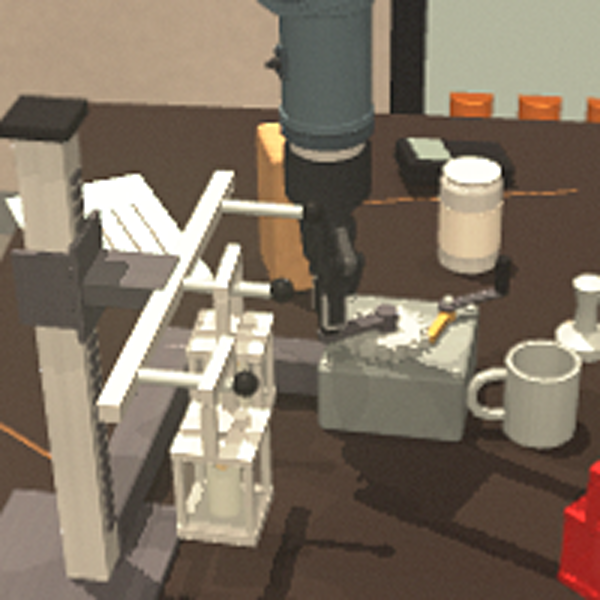

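```bash
python3 -m creep '[[1.8,-0.05,-0.12,0,0,0,0],[1.8,-0.1,-0.3,0,0,0,0],[1.8,-0.16,-0.48,0,0,0,0],[1.8,-0.22,-0.66,0,0,0,0],[1.8,-0.28,-0.85,0,0,0,0],[1.8,-0.33,-1.0,0,0,0,0],[1.8,-0.33,-1.0,0,0,0,0]]' 60; python3 - <<'E'
from h import *
circ(0,[0],.1125,.0602)
E
```

```text
time: 58.25
eef_pos: [0.5935, -0.1713, 0.1123]
eef_rot: [[0.925, 0.379, -0.002], [0.379, -0.925, -0.004], [-0.003, 0.003, -1.0]]
contact_force: [-6.4, -6.5, 4.7]
opening: 0.239
t 58.25 r 0.0605 ang(mod) 42.5 crank -0.009 z 0.1123 F [-6.4 -6.5  4.7] open 0.239
[[-0.05, -0.04, -0.02]]
```

```bash
python3 -m creep '[[1.8,-0.05,-0.1,0,0,0,0],[1.8,-0.08,-0.2,0,0,0,0],[1.8,-0.08,-0.2,0,0,0,0]]' 60; python3 - <<'E'
from h import *
circ(0,[0],.1125,.0602)
E
```

```text
time: 58.62
eef_pos: [0.593, -0.1709, 0.1123]
eef_rot: [[0.925, 0.379, 0.0], [0.379, -0.925, -0.006], [-0.002, 0.006, -1.0]]
contact_force: [-3.2, -9.6, 1.6]
opening: 0.24
t 58.62 r 0.0605 ang(mod) 43.1 crank 0.001 z 0.1123 F [-3.2 -9.6  1.6] open 0.240
[[-0.02, 0.02, -0.02]]
```

```bash
python3 -m creep '[[1.8,0.05,0.12,0,0,0,0],[3,0.05,0.12,0,0,0,0],[4.2,0.05,0.12,0,0,0,0],[4.2,0.05,0.12,0,0,0,0],[4.2,0.05,0.12,-2,0,0,0],[4.2,0.05,0.12,-5,0,0,0],[4.2,0.05,0.12,-9,0,0,0],[4.2,-0.5,0.12,-12,0,0,0]]' 60; python3 -m creep '[[4.2,-3,2,0,0,0,0],[4.2,-7,5,0,0,0,0],[4.2,-11,8,0,0,0,0],[4.2,-15,10,0,0,0,0],[4.2,-19,12,0,0,0,0],[4.2,-22,13,0,0,0,0],[4.2,-22,13,0,0,0,0]]' 60; python3 - <<'E'
from h import *
togo()
for n in("side","top"):
    f=r.grab_frame(n); cv2.imwrite(f"pics/{n}40.png",f[:,:,::-1])
a=cv2.imread("pics/side0.png"); b=cv2.imread("pics/side40.png")
p=[cv2.resize(i[150:300,200:400],None,fx=2,fy=2,interpolation=cv2.INTER_CUBIC) for i in (a,b)]
cv2.imwrite("pics/cmp2.png",np.hstack(p))
E
```

```text
time: 59.62
eef_pos: [0.5896, -0.1697, 0.2337]
eef_rot: [[0.925, 0.38, 0.002], [0.38, -0.925, -0.001], [0.001, 0.001, -1.0]]
contact_force: [-0.2, 0.4, 0.4]
opening: 0.489
time: 60.5
eef_pos: [0.4335, -0.3751, 0.2319]
eef_rot: [[0.926, 0.377, -0.0], [0.377, -0.926, -0.0], [-0.0, 0.0, -1.0]]
contact_force: [0.7, -0.3, 0.6]
opening: 0.496
t 60.50 pos [ 0.4335 -0.3751  0.2319] F [ 0.6562 -0.2529  0.6035] open 0.496 xang 22.1
```

View pics/side40.png

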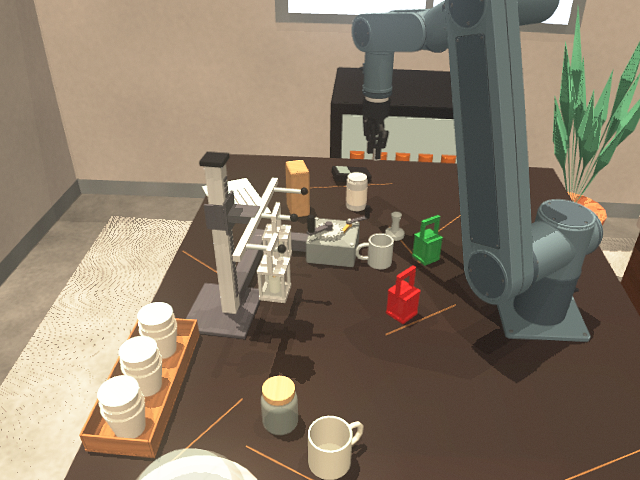

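View pics/cmp2.png

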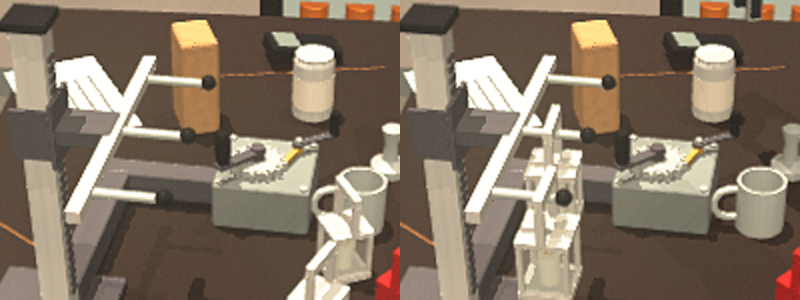

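View pics/top40.png

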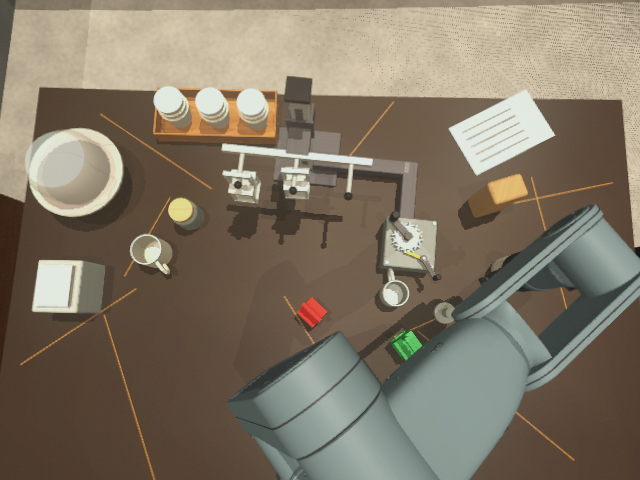

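```bash
python3 - <<'E'
from h import *
f=cv2.imread("pics/top40.png")[:,:,::-1]; crop("t",f,215,135,170,70,4.5,"t40c")
f=cv2.imread("pics/side40.png")[:,:,::-1]; crop("t",f,225,180,100,130,4.5,"s40c")
for h in(0,.12): print(proj("side",[hp(-.127,h,.29),hp(-.093,h,.29),hp(-.165,h,.29)]),proj("top",hp(-.127,h,.309)))
E
```

```text
[[276.4706 216.3187]
 [261.1844 214.9786]
 [293.7007 217.8337]] [[294.6259 171.0215]]
[[263.0353 247.1847]
 [246.4617 245.5973]
 [281.7379 248.9745]] [[238.8175 165.3782]]
```

View pics/t40c.png

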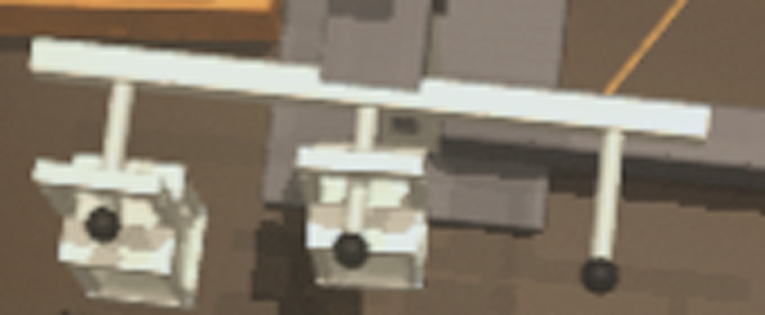

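View pics/s40c.png

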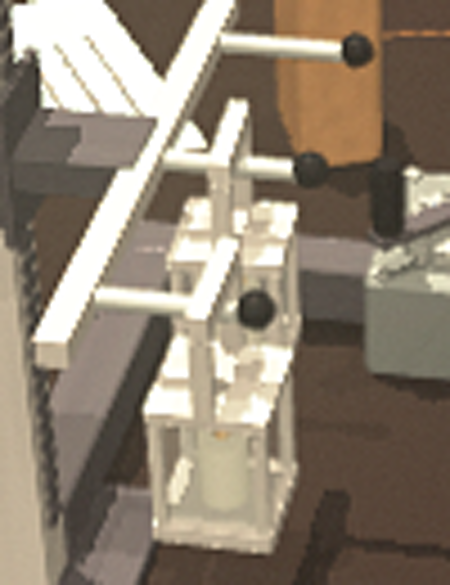

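```bash
python3 - <<'E'
from h import *
f=r.grab_frame("side"); crop("t",f,235,220,70,90,8,"s41c")
g=r.grab_frame("top"); crop("t",g,215,145,100,70,8,"t41c")
a=cv2.imread("pics/side24.png"); cv2.imwrite("pics/s24c.png",cv2.resize(a[230:350,230:320],None,fx=6,fy=6,interpolation=cv2.INTER_CUBIC))
E
```

```text
(no output)
```

View pics/s41c.png

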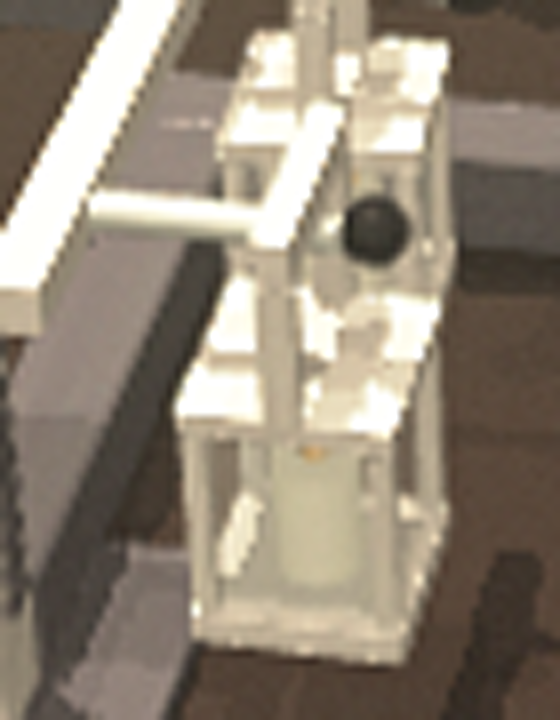

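View pics/t41c.png

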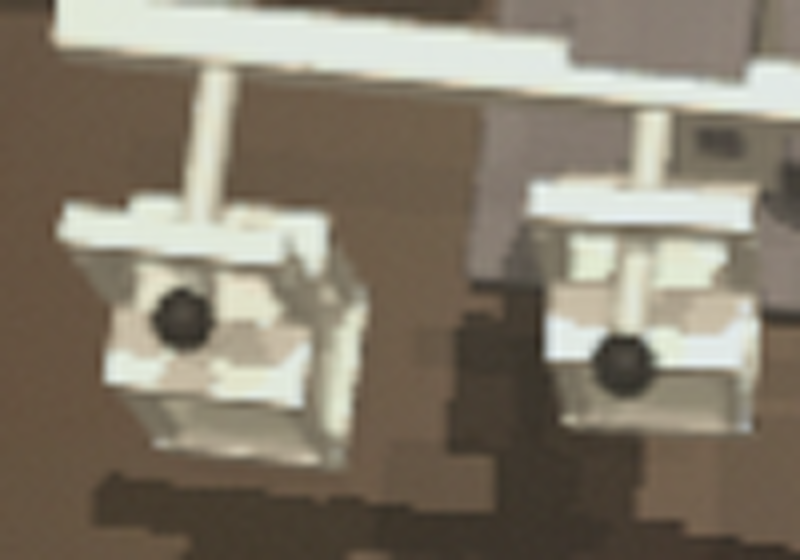

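View pics/s24c.png

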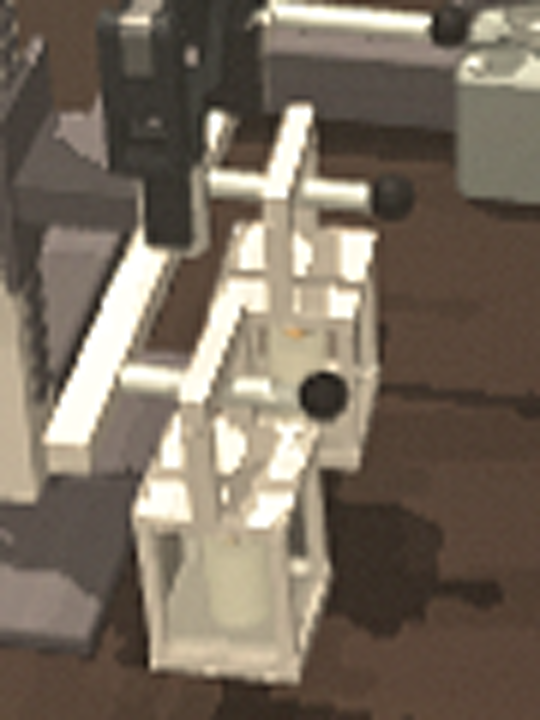

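```bash
python3 - <<'E'
from h import *
f=lambda x,y: onz("top",(215+x/8,145+y/8),.309)
p,q=f(62,218),f(285,242); d=p-q; m=(p+q)/2; print(m,np.linalg.norm(d),np.degrees(np.arctan2(d[1],d[0])))
print("hoist x,y",(m-O)@X,(m-O)@Y)
p,q=f(530,200),f(752,208); m2=(p+q)/2;print("B hoist",(m2-O)@X,(m2-O)@Y,np.linalg.norm(p-q))
g=lambda x,y: onz("side",(235+x/8,220+y/8),.309)
p,q=g(272,235),g(330,118);m3=(p+q)/2;print("side A",m3,(m3-O)@X,(m3-O)@Y,np.linalg.norm(p-q))
togo([m[0],m[1],.39])
print(st()["joint_pos"])
E
```

```text
[0.6356 0.1943 0.309 ] 0.05981679856655608 85.09666465415307
hoist x,y -0.1458972343859386 0.12204373482949585
B hoist -0.12573731616047454 -0.000929596134943508 0.059312149590102885
side A [0.6329 0.1985 0.309 ] -0.1489152889510437 0.12602586115598635 0.05247203591515252
t 60.70 pos [ 0.4356 -0.373   0.232 ] F [-0.1549  0.6871  0.9178] open 0.493 xang 22.4
  to [0.6356 0.1943 0.39  ] -> cm [ 40.09 -44.85 -15.77]
[-51.7262  17.1967  84.597    0.0301  78.2023  15.8983]
```

```bash
python3 -m creep '[[7.6,1,-1,-3,0,0,0],[7.6,3,-3.5,-7,0,0,2],[7.6,6,-7,-11,0,0,6],[7.6,9,-10.5,-14,0,0,10],[7.6,12.5,-14.5,-16,0,0,14],[7.6,16,-18.5,-16.5,0,0,18],[7.6,19.5,-22.5,-16.5,0,0,22],[7.6,23,-26.5,-16.5,0,0,27]]' 40; python3 - <<'E'
from h import *
togo([.635,.195,.39])
E
```

```text
time: 61.7
eef_pos: [0.5476, -0.0382, 0.3973]
eef_rot: [[0.997, -0.082, 0.001], [-0.082, -0.997, 0.0], [0.001, -0.0, -1.0]]
contact_force: [-0.0, 0.2, -0.2]
opening: 0.883
t 61.70 pos [ 0.5476 -0.0382  0.3973] F [-0.0256  0.2263 -0.2398] open 0.883 xang -4.7
  to [0.635 0.195 0.39 ] -> cm [  6.79 -23.96   0.74]
```

```bash
python3 -m creep '[[7.6,1,-4,0,0,0,0],[7.6,2.2,-8.5,0,0,0,0],[7.6,3.4,-13,0,0,0,0],[7.6,4.7,-17.5,0,0,0,0],[7.6,5.8,-21,0.5,0,0,0],[7.6,6.2,-22.7,0.7,0,0,0],[7.6,6.2,-22.9,0.7,0,0,0],[7.6,6.2,-22.9,0.7,0,0,0]]' 40; python3 - <<'E'
from h import *
togo([.635,.195,.272])
f=r.grab_frame("side"); crop("t",f,200,120,140,190,4,"s42")
E
```

```text
time: 62.7
eef_pos: [0.6273, 0.1812, 0.3904]
eef_rot: [[0.997, -0.082, 0.0], [-0.082, -0.997, -0.0], [0.0, 0.0, -1.0]]
contact_force: [0.8, -1.1, 0.5]
opening: 0.894
t 62.70 pos [0.6273 0.1812 0.3904] F [ 0.785  -1.1032  0.4717] open 0.894 xang -4.7
  to [0.635 0.195 0.272] -> cm [ 0.65 -1.45 11.84]
```

View pics/s42.png

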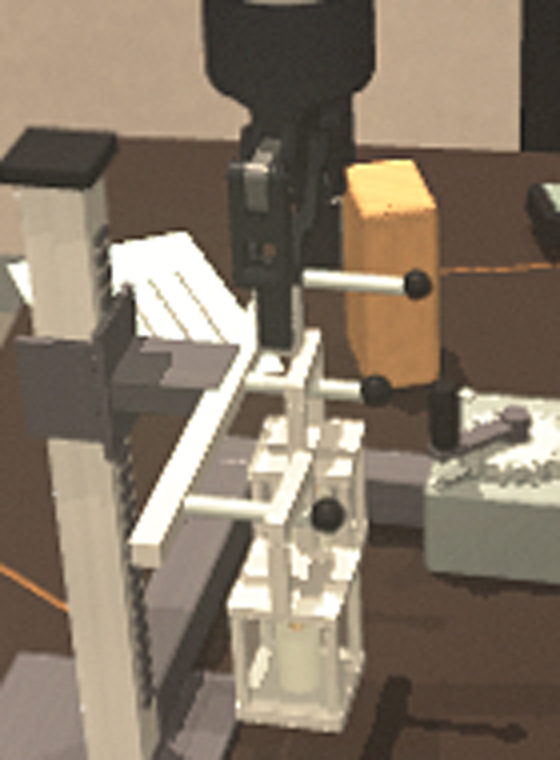

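```bash
python3 -m creep '[[7.6,0.65,-1.4,0,0,0,0],[7.6,0.65,-1.4,1,0,0,0],[7.6,0.65,-1.4,3,0,0,0],[7.6,0.65,-1.4,5,0,0,0],[7.6,0.65,-1.4,6,0,0,0],[7.6,0.65,-1.4,6,0,0,0],[7.6,0.65,-1.4,6,0,0,0]]' 40; python3 - <<'E'
from h import *
togo([.635,.195,.272])
f=r.grab_frame("side"); crop("t",f,220,180,110,130,6,"s43")
E
```

```text
time: 63.62
eef_pos: [0.6355, 0.1953, 0.3309]
eef_rot: [[0.997, -0.082, 0.001], [-0.082, -0.997, 0.0], [0.001, -0.0, -1.0]]
contact_force: [-0.5, 0.1, 0.1]
opening: 0.892
t 63.62 pos [0.6355 0.1953 0.3309] F [-0.4808  0.0782  0.1475] open 0.892 xang -4.7
  to [0.635 0.195 0.272] -> cm [-0.06  0.03  5.89]
```

View pics/s43.png

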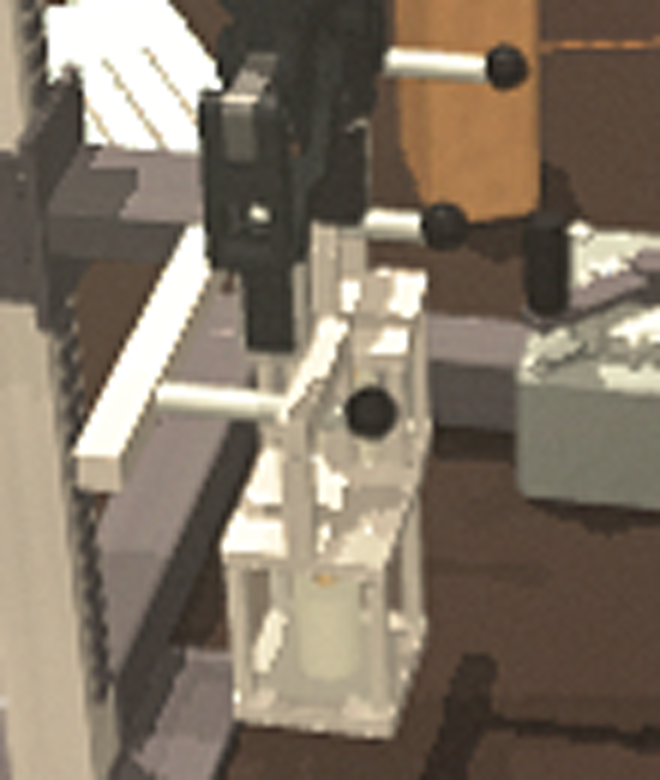

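```bash
python3 -m creep '[[7.6,-0.4,0,1.5,0,0,0],[7.6,-0.4,0,3,0,0,0],[7.6,-0.4,0,4.5,0,0,0],[7.6,-0.4,0,5.5,0,0,0],[7.6,-0.4,0,5.8,0,0,0],[7.6,-0.4,0,5.8,0,0,0]]' 40; python3 - <<'E'
from h import *
togo([.631,.195,.272])
f=r.grab_frame("side"); crop("t",f,220,180,110,130,6,"s44")
E
```

```text
time: 64.42
eef_pos: [0.6313, 0.1956, 0.272]
eef_rot: [[0.997, -0.082, 0.0], [-0.082, -0.997, 0.0], [0.0, -0.0, -1.0]]
contact_force: [-0.6, 0.8, -1.3]
opening: 0.893
t 64.42 pos [0.6313 0.1956 0.272 ] F [-0.6195  0.779  -1.2564] open 0.893 xang -4.7
  to [0.631 0.195 0.272] -> cm [-0.03  0.06  0.  ]
```

View pics/s44.png

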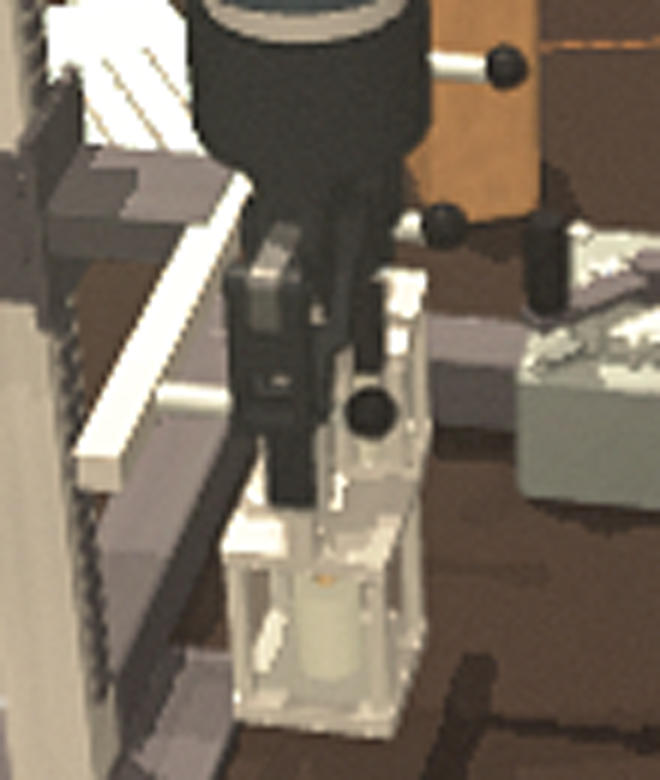

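Finger lies over the handle's near upright. Close, lift 6 mm, move to the middle, lower again.

```bash
python3 -m creep '[[7,0,0,0,0,0,0],[6.4,0,0,0,0,0,0],[5.6,0,0,0,0,0,0],[5.4,0,0,0,0,0,0],[5.4,0,0,0,0,0,0],[5.4,0,0,0,0,0,0]]' 35; python3 - <<'E'
from h import *
togo(hp(-.127,.12,.276)); s=st(); print("hoist x",(s["eef_pos"]-O)@X,(s["eef_pos"]-O)@Y)
f=r.grab_frame("side"); crop("t",f,220,180,110,130,6,"s45")
E
```

```text
time: 65.22
eef_pos: [0.6315, 0.1958, 0.2726]
eef_rot: [[0.997, -0.082, 0.001], [-0.082, -0.997, 0.0], [0.001, -0.001, -1.0]]
contact_force: [0.2, 1.3, 4.6]
opening: 0.695
t 65.22 pos [0.6315 0.1958 0.2726] F [0.1817 1.3102 4.6246] open 0.695 xang -4.7
  to [0.6543 0.1907 0.276 ] -> cm [ 2.31  0.32 -0.34]
hoist x -0.15005144260963457 0.12322008330430534
```

View pics/s45.png

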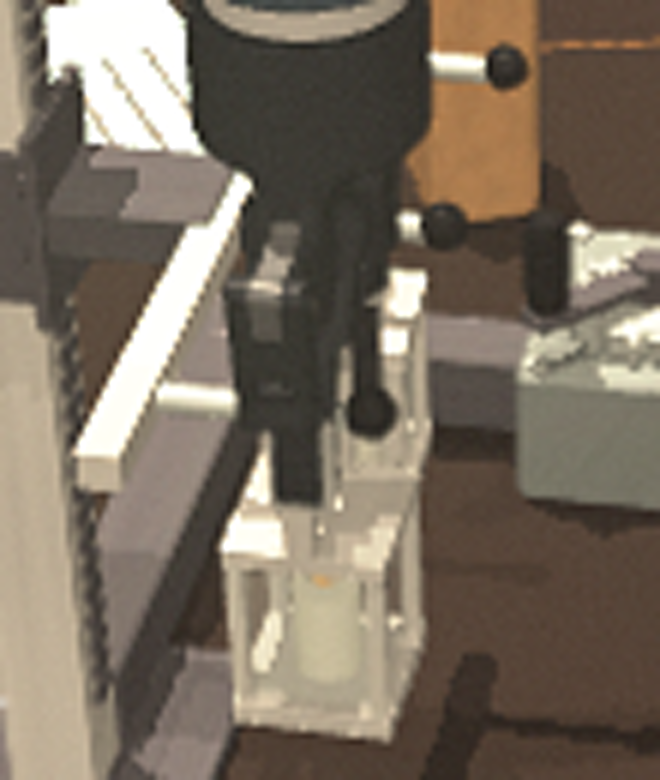

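```bash
python3 -m creep '[[5.4,0,0,-0.3,0,0,0],[5.4,0,0,-0.6,0,0,0],[5.4,0.7,0.1,-0.6,0,0,0],[5.4,1.4,0.2,-0.6,0,0,0],[5.4,2.0,0.25,-0.6,0,0,0],[5.4,2.0,0.25,-0.6,0,0,0],[5.4,2.0,0.25,-0.3,0,0,0],[5.4,2.0,0.25,0,0,0,0]]' 35; python3 -m creep '[[5.4,0,0,0,0,0,0],[5.4,0,0,0,0,0,0]]'; python3 - <<'E'
from h import *
togo(); s=st(); print("hoist x",(s["eef_pos"]-O)@X,(s["eef_pos"]-O)@Y)
E
```

```text
time: 66.28
eef_pos: [0.6509, 0.1916, 0.2725]
eef_rot: [[0.997, -0.082, 0.001], [-0.082, -0.997, 0.0], [0.001, -0.0, -1.0]]
contact_force: [-2.3, -0.4, 10.9]
opening: 0.692
time: 66.53
eef_pos: [0.6509, 0.1916, 0.2727]
eef_rot: [[0.997, -0.082, 0.001], [-0.082, -0.997, 0.0], [0.001, -0.0, -1.0]]
contact_force: [-2.2, -0.5, 3.7]
opening: 0.694
t 66.53 pos [0.6509 0.1916 0.2727] F [-2.1957 -0.4944  3.6601] open 0.694 xang -4.7
hoist x -0.13045365367125952 0.12057518606045191
```

```bash
python3 -m creep '[[6.0,0.05,0,0,0,0,0],[6.6,0.05,0,0,0,0,0],[7.4,0.05,0,0,0,0,0],[7.4,0.05,0,0,0,0,0],[7.4,0.05,0,-1.5,0,0,0],[7.4,0.05,0,-4,0,0,0],[7.4,0.05,0,-7,0,0,0],[7.4,0.05,0,-10,0,0,0]]'; python3 -m creep '[[7.4,-3,1,-1,0,0,0],[7.4,-7,4,-1,0,0,0],[7.4,-11,8,-1,0,0,0],[7.4,-14,12,-1,0,0,0],[7.4,-17,16,-1,0,0,0],[7.4,-19,20,-1,0,0,0],[7.4,-20.5,24,-1,0,0,0],[7.4,-21,28,-1,0,0,0]]';python3 -m creep '[[7.4,-2,4,0,0,0,0],[7.4,-4,8,0,0,0,0],[7.4,-6,12,0,0,0,0],[7.4,-8,15,0,0,0,0],[7.4,-8,15,0,0,0,0]]'; python3 - <<'E'
from h import *
togo(); 
for n in("side","top"):
    f=r.grab_frame(n); cv2.imwrite(f"pics/{n}50.png",f[:,:,::-1])
    crop("",f,*((225,180,130,120) if n=="side" else (215,135,170,120)),4.6,n+"50c")
E
```

```text
time: 67.53
eef_pos: [0.6515, 0.1914, 0.3743]
eef_rot: [[0.997, -0.082, 0.002], [-0.082, -0.997, 0.0], [0.002, -0.0, -1.0]]
contact_force: [0.5, 0.2, 0.6]
opening: 0.865
time: 68.53
eef_pos: [0.4183, -0.0714, 0.3838]
eef_rot: [[0.997, -0.082, 0.003], [-0.082, -0.997, -0.001], [0.003, 0.001, -1.0]]
contact_force: [1.3, -0.6, -0.3]
opening: 0.868
time: 69.15
eef_pos: [0.3262, -0.2151, 0.3831]
eef_rot: [[0.996, -0.086, 0.001], [-0.086, -0.996, -0.002], [0.001, 0.002, -1.0]]
contact_force: [0.7, 0.3, 0.4]
opening: 0.864
t 69.15 pos [ 0.3262 -0.2151  0.3831] F [0.7481 0.2543 0.4147] open 0.864 xang -4.9
```

View pics/side50c.png

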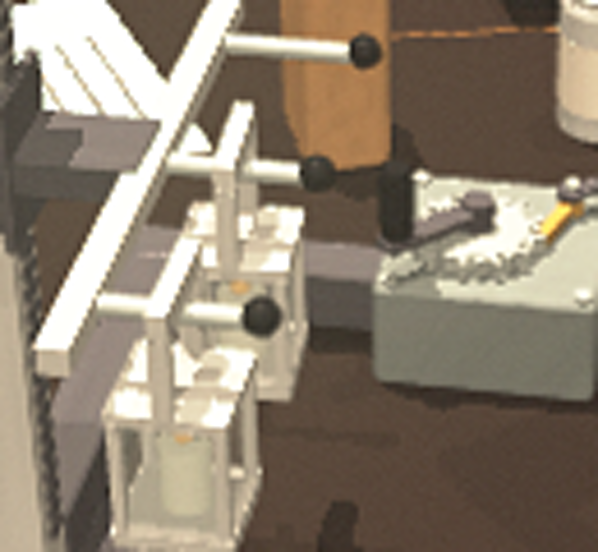

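View pics/top50c.png

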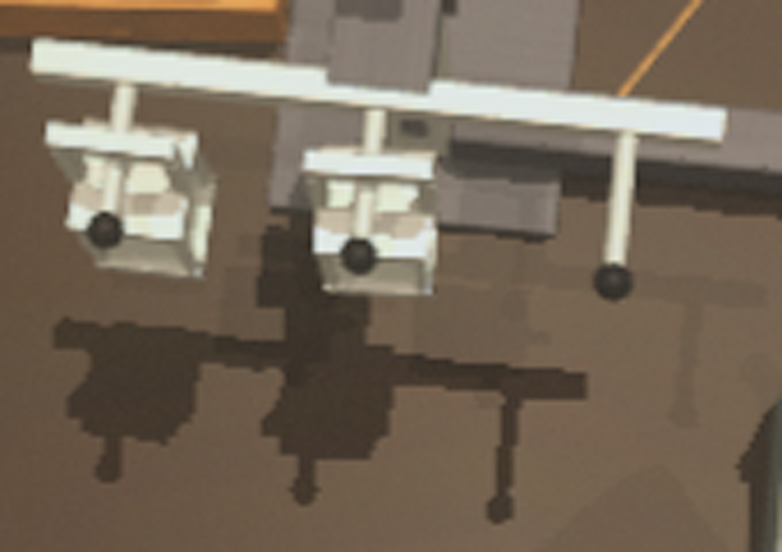

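View pics/side50.png

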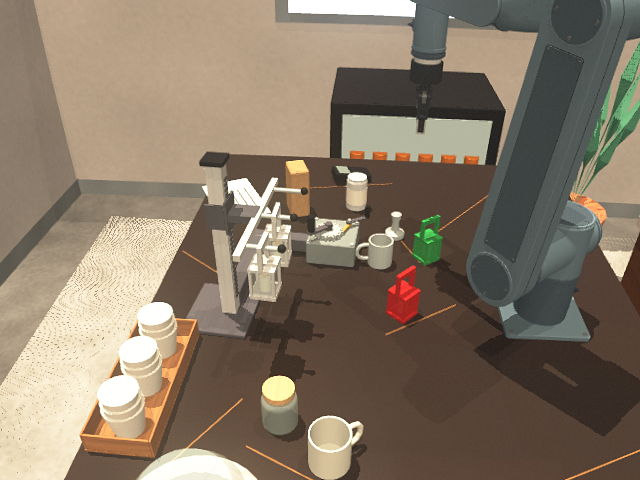

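```bash
python3 - <<'E'
from h import *
a=r.grab_frame("side"); b=cv2.imread("pics/side50.png")[:,:,::-1]; i=cv2.imread("pics/side0.png")[:,:,::-1]
d=lambda p,q,x,y,w,h: (np.abs(p[y:y+h,x:x+w].astype(int)-q[y:y+h,x:x+w]).max(2)>45).sum()
print("lantern settle diff",d(a,b,235,200,70,110),"winch/lever vs start",d(a,i,305,200,65,35),"bystanders",d(a,i,375,205,35,35),d(a,i,410,210,35,60),d(a,i,385,265,40,60),d(a,i,255,370,110,110))
r.job_done()
E
```

```text
lantern settle diff 0 winch/lever vs start 9 bystanders 0 29 31 0
the job is handed in; nothing more can be done
```

The two lanterns on the counter are hanging on the lift rail, about mid-peg on peg 2 and peg 3. The rail is back at its starting height, held by the pawl. I handed the job in at about 69 s of the 210 s. Only two plain lanterns were on the counter. I left the red and green look-alikes alone.

**Order:**
1. I flipped the pawl lever to its released stop.
2. I wound the crank up about 0.19 rad until the pawl sprang clear.
3. I let the rail down at about 0.7 rad/s, holding the knob all the way to the lower stop.
4. I hung both lanterns and set the lever back until it met its engaged stop.
5. I wound up slightly past zero and eased back. The load came off the hand near crank 0, so the pawl was holding before I let go.

**Correction made:** A check after winding up showed the peg 3 lantern about 20 mm towards the tip, though it had been mid-peg when I hung it. It was probably the announced knock. I re-gripped it on the raised rail, lifted it 6 mm and moved it back. This came after the winding, so that step was out of the stated order.

**Last checks:**
- **Lanterns:** the peg 3 bar was within about 1 px of mid-peg in the top view. The peg 2 bar measured about 1 mm from mid-peg before the correction and looked the same afterwards. The lanterns showed no movement between the last two pictures.
- **Winch and lever:** these matched the start picture, apart from 9 differing pixels.
- **Bystanders:** two of the four areas I compared showed no change. The areas around the green and red look-alikes differed by 29 and 31 pixels. I took this for the arm's changed shadow, since both look in place, but I did not measure them separately.

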